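# Seal the carved pendants and hang them up to dry

## Robot

A 7-joint arm with a two-finger parallel gripper is mounted at the origin on the work surface. World frame = base frame: x ahead of the robot, y to its left, z up, the work surface at z = 0. Lengths are in m, angles in rad, forces in N, time in s.
With the tool pointing down it reaches from about 0.35 to 0.775 m from the base axis. Payload 3.1 kg.
Tool frame: the origin (TCP) lies at the very end of the fingers, on their centre line; the grasp point (between the pads) lies 19 mm behind it; z points along the fingers, y is the line along which they close (so a half turn about z gives the same grasp; the last joint's range is limited). The gripper opens to 85 mm and grips with 20 to 120 N. Pads are 22 mm wide; open, the fingers measure 114 mm over their backs; the gripper's body (76 mm by 85 mm) begins 54 mm behind the grasp point. The pads swing forward as they close: fully open they stand 13 mm farther back than shut.
Start: joints at [1.211, 0.311, 0.014, 1.512, -0.004, 1.319, -0.027], TCP at [0.172, -0.522, 0.231] pointing down, gripper open.
Joint ranges: [-2.7, 2.7], [-0.3, 1.91], [-1.27, 1.3], [0.12, 2.57], [-1.44, 4.58], [0.2, 2.03], [-3.05, 3.05]. Speed limits (rad/s): [2.79, 2.79, 3.14, 3.14, 3.14, 3.14, 3.14].

## Interface

Orientations are given as a 3x3 rotation matrix whose columns are the frame's x, y, z axes.
In Python, from rig import arm gives the robot as it stands.
- The arm moves only by the shell command python3 nudge.py 'ROWS' [FORCE]. ROWS is a JSON list of rows, 1 to 20 of them, each an object with the fields drx, dry, drz (a rotation vector in units of 0.2 rad), x, y, z (the shift in units of 100 mm), finger_gap (the opening from 0.0 (shut) to 1.0 (fully open)); a field left out counts as zero (the opening has to be given); each row is the pose to reach, as a shift and turn from the pose commanded when the command began, along the tool's axes at that moment; what a row does not reach only later rows make up. A row lasts 1/12 s, in which the tool goes at most 0.0417 m and 0.125 rad, less where a joint would pass 70% of its speed; a pose out of reach is approached as far as the arm can. The fingers move at their own pace and stop on an object; FORCE is the grip in N (left out, the last holds). Time passes only in rows, so rows that do not move let the fingers close. It prints the time, the measured TCP pose, the force, the opening and the grip force at its end. Input that does not fit is refused with a message, and nothing moves.
- arm.get_obs(): the state, without advancing time (a new reading comes with each control period).
- arm.snapshot(name): name is "side" or "top" or "wrist"; returns a dict with "img" (384x512x3 uint8, red, green, blue), "depth" (384x512 float32, m along the optical axis (not along the pixel's ray), 0 where there is no reading), "mtx" (3x3 intrinsics, pixels), "dist_coeffs" ([k1, k2, p1, p2, k3] as OpenCV has them; the pictures are not rectified), "position" and "orientation" of the camera in the world. Camera axes: x right, y down, z forward; pixel columns grow to the right and rows downward; lengths in m; the calibration is good to about 2 mm. A picture is of the moment at which its call begins.
- arm.close_job(): hands the job in; it is judged then, once.
The state is a dict: "clock": time; "joint_pos": joint angles; "joint_vel": joint speeds; "joint_efforts": joint torques, N m; "eef_pos": TCP position; "orientation": TCP orientation; "contact_force": force on the tool from outside, world axes, zero at the start; "torque": the same for the moment, N m; "opening": opening from 0.0 (shut) to 1.0 (fully open); "finger_force": force on a finger pad.
Only numpy, scipy, OpenCV 4.12 (cv2) and the standard library are available. Lean on these libraries where they do the work, as an engineer would, in place of code of your own. Each camera call takes 0.05 s, during which the arm holds its last target. There are 200 camera calls.

## Task

Stand all the carved pendants upright together on the drip plate, and with all of them there press the yellow cap of the spray bottle right down for a moment so that they are misted with sealer. Then hang each one on an eye of its own on the drying stand: bring its hook over the eye's front bar and press gently until the bar has passed the sprung gate and the gate has snapped shut. Handle the pendants by their black grips only, since the carving is delicate, and leave everything else on the bench alone.

Things in the scene. Friction and masses are not known exactly. Their poses are not given: they have to be found in the camera images.
- piece0: carved pendant (medium brown), may be absent; 208 mm tall, 260 g; origin: centre of its flat underside. Wooden bell to z 72 mm; steel snap hook in its own x-z plane, mouth down; black grip on top, 28 (x) x 15 (y) x 42 mm, z 166 to 208, to pinch across y. Hook of 8 mm bar, 22 mm wide inside: shank from (x 0, z 78) to (-15, 94), up to z 154, bow, tip down the +x side to (15, 115)
- carving0: the wooden bell of piece0 alone, 80 mm across, 72 mm tall, origin and axes as the piece; delicate: no finger may press it with more than 4 N. When piece0 hangs, the centre of the eye's 8 mm bar rests in the hook's bow at x 0, z 158 mm of the piece
- gate0 (a joint): sprung orange gate of piece0's hook, rad: 0 shut, to 1.3 open; a 6 mm rod from its hinge (x -15, z 118 mm) to the tip, swinging only up, into the hook. An eye's bar comes in level from the piece's +x side below tip and gate (free at x 0 from z 88 to 115), then straight up: 4 to 6 N at x 0; the gate shuts beneath the bar when the bar's centre is above z 148
- piece1: carved pendant (light), may be absent; 208 mm tall, 260 g; origin: centre of its flat underside. Wooden bell to z 72 mm; steel snap hook in its own x-z plane, mouth down; black grip on top, 28 (x) x 15 (y) x 42 mm, z 166 to 208, to pinch across y. Hook of 8 mm bar, 22 mm wide inside: shank from (x 0, z 78) to (-15, 94), up to z 154, bow, tip down the +x side to (15, 115)
- carving1: the wooden bell of piece1 alone, 80 mm across, 72 mm tall, origin and axes as the piece; delicate: no finger may press it with more than 4 N. When piece1 hangs, the centre of the eye's 8 mm bar rests in the hook's bow at x 0, z 158 mm of the piece
- gate1 (a joint): sprung orange gate of piece1's hook, rad: 0 shut, to 1.3 open; a 6 mm rod from its hinge (x -15, z 118 mm) to the tip, swinging only up, into the hook. An eye's bar comes in level from the piece's +x side below tip and gate (free at x 0 from z 88 to 115), then straight up: 4 to 6 N at x 0; the gate shuts beneath the bar when the bar's centre is above z 148
- piece2: carved pendant (dark brown), may be absent; 208 mm tall, 260 g; origin: centre of its flat underside. Wooden bell to z 72 mm; steel snap hook in its own x-z plane, mouth down; black grip on top, 28 (x) x 15 (y) x 42 mm, z 166 to 208, to pinch across y. Hook of 8 mm bar, 22 mm wide inside: shank from (x 0, z 78) to (-15, 94), up to z 154, bow, tip down the +x side to (15, 115)
- carving2: the wooden bell of piece2 alone, 80 mm across, 72 mm tall, origin and axes as the piece; delicate: no finger may press it with more than 4 N. When piece2 hangs, the centre of the eye's 8 mm bar rests in the hook's bow at x 0, z 158 mm of the piece
- gate2 (a joint): sprung orange gate of piece2's hook, rad: 0 shut, to 1.3 open; a 6 mm rod from its hinge (x -15, z 118 mm) to the tip, swinging only up, into the hook. An eye's bar comes in level from the piece's +x side below tip and gate (free at x 0 from z 88 to 115), then straight up: 4 to 6 N at x 0; the gate shuts beneath the bar when the bar's centre is above z 148
- piece3: carved pendant (red-brown), may be absent; 208 mm tall, 260 g; origin: centre of its flat underside. Wooden bell to z 72 mm; steel snap hook in its own x-z plane, mouth down; black grip on top, 28 (x) x 15 (y) x 42 mm, z 166 to 208, to pinch across y. Hook of 8 mm bar, 22 mm wide inside: shank from (x 0, z 78) to (-15, 94), up to z 154, bow, tip down the +x side to (15, 115)
- carving3: the wooden bell of piece3 alone, 80 mm across, 72 mm tall, origin and axes as the piece; delicate: no finger may press it with more than 4 N. When piece3 hangs, the centre of the eye's 8 mm bar rests in the hook's bow at x 0, z 158 mm of the piece
- gate3 (a joint): sprung orange gate of piece3's hook, rad: 0 shut, to 1.3 open; a 6 mm rod from its hinge (x -15, z 118 mm) to the tip, swinging only up, into the hook. An eye's bar comes in level from the piece's +x side below tip and gate (free at x 0 from z 88 to 115), then straight up: 4 to 6 N at x 0; the gate shuts beneath the bar when the bar's centre is above z 148
- stand: fixed wooden drying stand, 460 mm long (y), 208 mm high; origin on the bench midway below the two middle eyes' bars. Batten at x 61 to 83 mm, z 176 to 204, with four steel eyes towards the stand's -x (the robot); posts at y = +-212 mm, x 83 to 109; foot board x 60 to 140 mm, 18 mm high. Light: never push it with more than 40 N
- eye0 (a point): middle of the front bar of the stand's eye at y = -157.5 mm, 190 mm above the bench; the eye is a level U of 8 mm steel bar: front bar along the stand's y, side bars 48 mm apart (centres) running 60 mm back (+x) to the batten; axes as the stand's
- eye1 (a point): middle of the front bar of the stand's eye at y = -52.5 mm, 190 mm above the bench; the eye is a level U of 8 mm steel bar: front bar along the stand's y, side bars 48 mm apart (centres) running 60 mm back (+x) to the batten; axes as the stand's
- eye2 (a point): middle of the front bar of the stand's eye at y = 52.5 mm, 190 mm above the bench; the eye is a level U of 8 mm steel bar: front bar along the stand's y, side bars 48 mm apart (centres) running 60 mm back (+x) to the batten; axes as the stand's
- eye3 (a point): middle of the front bar of the stand's eye at y = 157.5 mm, 190 mm above the bench; the eye is a level U of 8 mm steel bar: front bar along the stand's y, side bars 48 mm apart (centres) running 60 mm back (+x) to the batten; axes as the stand's
- station: fixed spray station: a flat aluminium drip plate, 220 mm (x) x 300 mm (y), its upper face 6 mm above the bench; origin on the bench under the plate's centre. A blue pump bottle (72 mm across) is clamped behind it, its axis at x = +165 mm, y = 0, its yellow cap's nozzle looking over the plate (-x)
- cap_top (a point): centre of the top face of the bottle's yellow cap, 40 mm across, 210 mm above the bench; goes down with the cap
- cap (a joint): the yellow cap's travel, m: 0 up, 0.008 right down; sprung: 3 N to start, 7 N right down
- gouge_a: bystander, leave alone: carving gouge lying along its x axis, 240 mm long, 24 mm wide, 22 mm high, handle to -x, origin under the joint of handle and blade
- gouge_b: bystander, leave alone: carving gouge lying along its x axis, 250 mm long, 24 mm wide, 22 mm high, handle to -x, origin under the joint of handle and blade
- mallet: bystander, leave alone: dark round carver's mallet standing on its head, 72 mm across, 213 mm tall, origin under its centre
- glue_jar: bystander, leave alone: jar with a white lid, 64 mm across, 85 mm tall, origin under its centre

How it is judged:
By the outcome, as a careful person would: the job done as asked, in the order asked, and still so for the second after the job is handed in, with the robot touching nothing.
Of piece0, piece1, piece2, piece3 only 3 to 4 are there at a start; the rules pass over those that are not, and their reading is None.
At some moment in a run one of piece0, piece1, piece2, piece3 may be knocked a few centimetres aside while the robot is not near it.
It also fails if it takes over 210 s, if anything falls off the work surface, if the arm or the gripper's body presses on something with over 40 N, if the wrist force passes 120 N, or if a joint passes its speed limit or range.

## Working session

There is one attempt and no reset: what is moved stays moved. The work goes in short steps, Python scripts to look and compute and a shell command to move; the robot and the scene stay as the last step left them, time stands still between calls to the robot, and variables do not carry over. Pictures are saved under pics/ and viewed, at most 14 in all, crops included, and the job is handed in when it is done.

```bash
ls; mkdir -p pics
cat > h.py <<'E'
import numpy as np, cv2
from rig import arm
def snap(n,f=None):
    s=arm.snapshot(n)
    if f: cv2.imwrite('pics/'+f,cv2.cvtColor(s['img'],cv2.COLOR_RGB2BGR))
    return s
def pts(s):
    "world xyz per pixel from depth"
    h,w=s['depth'].shape
    u,v=np.meshgrid(np.arange(w),np.arange(h))
    p=cv2.undistortPoints(np.stack([u,v],-1).reshape(-1,1,2).astype(np.float64),s['mtx'],s['dist_coeffs']).reshape(h,w,2)
    d=s['depth'][...,None]
    c=np.concatenate([p*d,d],-1)
    P=c@np.array(s['orientation']).T+np.array(s['position'])
    P[s['depth']==0]=np.nan
    return P
E
python3 - <<'E'
from h import *
for n in('side','top','wrist'):
    s=snap(n,n+'0.png'); print(n,np.round(s['position'],3),np.round(s['orientation'],3).tolist(),s['mtx'].tolist(),s['dist_coeffs'])
    np.savez('pics/%s0.npz'%n,P=pts(s),img=s['img'])
print({k:np.round(v,3) for k,v in arm.get_obs().items()})
E
```

```text
nudge.py
pics
rig.py
side [ 0.422 -0.946  1.268] [[0.996, -0.082, 0.046], [-0.092, -0.757, 0.647], [-0.018, -0.649, -0.761]] [[424.19618488156556, 0.0, 257.6948357092744], [0.0, 424.19618488156556, 185.0610618586846], [0.0, 0.0, 1.0]] [-0.0634959  0.         0.         0.         0.       ]
top [0.344 0.02  1.201] [[-0.002, -0.991, 0.136], [-1.0, 0.001, -0.004], [0.004, -0.136, -0.991]] [[373.4117024816971, 0.0, 251.99876101903735], [0.0, 373.4117024816971, 189.76471176498475], [0.0, 0.0, 1.0]] [-0.09138663  0.          0.          0.          0.        ]
wrist [ 0.245 -0.497  0.374] [[0.312, -0.906, -0.285], [-0.95, -0.298, -0.092], [-0.002, 0.3, -0.954]] [[331.3119158681358, 0.0, 249.53644185273865], [0.0, 331.3119158681358, 189.22155767711254], [0.0, 0.0, 1.0]] [-0.01129191  0.          0.          0.          0.        ]
{'clock': np.float64(0.15), 'joint_pos': array([ 1.211,  0.312,  0.014,  1.513, -0.004,  1.319, -0.027]), 'joint_vel': array([-0.   ,  0.   , -0.   , -0.003, -0.   , -0.001, -0.001]), 'joint_efforts': array([ 1.0000e-03, -3.8027e+01,  1.4700e-01, -2.3085e+01,  1.2000e-02,
        1.0000e-02, -0.0000e+00]), 'eef_pos': array([ 0.172, -0.522,  0.23 ]), 'orientation': array([[ 0.95 ,  0.313, -0.001],
       [ 0.313, -0.95 ,  0.002],
       [-0.   , -0.002, -1.   ]]), 'contact_force': array([ 0.534,  0.58 , -1.059]), 'torque': array([ 0.055, -0.019, -0.001]), 'finger_force': np.float64(0.0), 'opening': np.float64(1.002)}
```

View pics/top0.png

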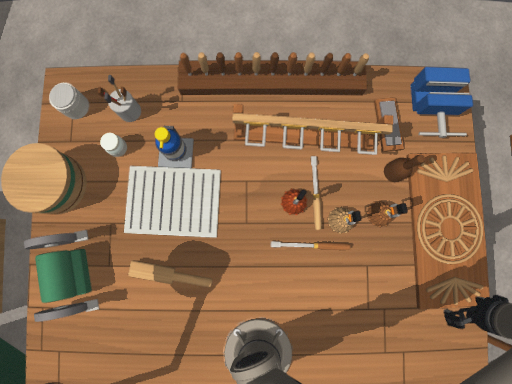

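View pics/side0.png

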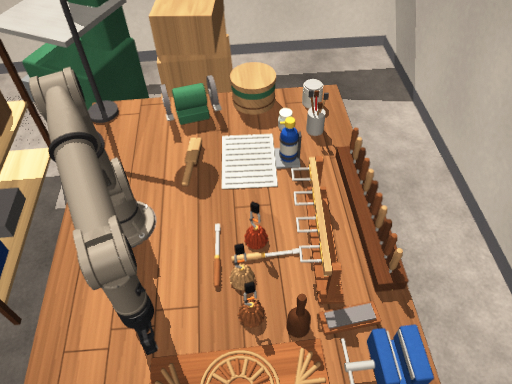

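The top view shows three pendants: red at (293,200), light at (343,218) and brown at (386,212). The mallet is at (400,168), the station at (172,200), the yellow cap at about (162,133), and the stand's four eyes run from (256,140) to (368,148). The side view agrees with this.

Run:
```python
from h import *
out=[]
for n in('top','side'):
    z=np.load('pics/%s0.npz'%n);P=z['P'];img=z['img'].astype(int);b=img.sum(-1)
    x,y,h=P[...,0],P[...,1],P[...,2]
    roi=(x>.2)&(x<.75)&(y<.0)&(y>-.45)
    m=roi&(b<120)&(h>.150)&(h<.225)
    k,l,st,c=cv2.connectedComponentsWithStats(m.astype(np.uint8))
    for i in range(1,k):
        if st[i,4]>8:
            q=P[l==i];print(n,'dark',st[i,4],np.round(q.mean(0),3),np.round(q.min(0),3),np.round(q.max(0),3),np.round(c[i]))
    yel=(img[...,0]>150)&(img[...,1]>130)&(img[...,2]<80)&(h>.15)&(x>.4)&(y>.05)
    q=P[yel];print(n,'cap',len(q),np.round(np.median(q,0),3),np.round(q.min(0),3),np.round(q.max(0),3)) 
    q=P[(b>560)&(h<.03)&(h>-.01)&(y>.05)&(x>.2)&(x<.62)];
    q=q[(q[:,1]<.45)]
    print(n,'plate',len(q),np.round(np.percentile(q,[1,50,99],axis=0),3).tolist(), cv2.minAreaRect(q[:,:2].astype(np.float32)*1000))
    # eyes : z .18-.2, greyish
    sat=img.max(-1)-img.min(-1)
    m=(h>.175)&(h<.205)&(x>.5)&(x<.85)&(y>-.4)&(y<.3)
    e=m&(sat<40)&(b>350); q=P[e]
    print(n,'steel',len(q),np.round(np.percentile(q,[1,50,99],axis=0),3).tolist())
    np.save('pics/%s_eye.npy'%n,q)
    w=m&(sat>60);q=P[w];print(n,'batten',len(q),cv2.minAreaRect(q[:,:2].astype(np.float32)*1000),np.round(q[:,2].max(),3))
a=cv2.imread('pics/top0.png')[90:250,230:420];cv2.imwrite('pics/topc.png',cv2.resize(a,None,fx=4,fy=3.7,interpolation=cv2.INTER_CUBIC))
```

```text
top dark 41 [ 0.467 -0.116  0.207] [ 0.456 -0.127  0.19 ] [ 0.479 -0.106  0.213] [301. 194.]
top dark 68 [ 0.43  -0.391  0.199] [ 0.417 -0.402  0.176] [ 0.441 -0.386  0.213] [401. 208.]
top dark 60 [ 0.408 -0.264  0.198] [ 0.396 -0.272  0.173] [ 0.42  -0.259  0.213] [356. 216.]
top cap 167 [0.635 0.267 0.21 ] [0.6   0.249 0.199] [0.656 0.286 0.214]
top plate 4683 [[0.363, 0.128, 0.002], [0.468, 0.272, 0.007], [0.58, 0.421, 0.013]] ((473.1004943847656, 274.7178955078125), (298.92083740234375, 219.139892578125), 87.4830322265625)
top steel 570 [[0.585, -0.333, 0.188], [0.615, -0.126, 0.195], [0.665, 0.032, 0.199]]
top batten 899 ((653.2395629882812, -47.575592041015625), (654.4910888671875, 124.5399398803711), 88.34020233154297) 0.205
side dark 73 [ 0.468 -0.125  0.195] [ 0.457 -0.134  0.17 ] [ 0.48  -0.112  0.212] [255. 207.]
side dark 76 [ 0.41  -0.273  0.195] [ 0.397 -0.277  0.17 ] [ 0.422 -0.265  0.214] [239. 249.]
side dark 93 [ 0.43  -0.401  0.196] [ 0.417 -0.406  0.169] [ 0.443 -0.391  0.213] [249. 287.]
side cap 50 [0.63  0.249 0.2  ] [0.599 0.058 0.187] [0.72  0.267 0.213]
side plate 2528 [[0.363, 0.126, -0.004], [0.474, 0.263, 0.004], [0.597, 0.428, 0.012]] ((487.9504699707031, 278.5926818847656), (315.5032958984375, 248.4279327392578), 88.11917114257812)
side steel 351 [[0.584, -0.335, 0.187], [0.616, -0.183, 0.192], [0.664, 0.034, 0.198]]
side batten 1049 ((656.27490234375, -47.241241455078125), (670.7822265625, 126.02259826660156), 88.87570190429688) 0.205
```

View pics/topc.png

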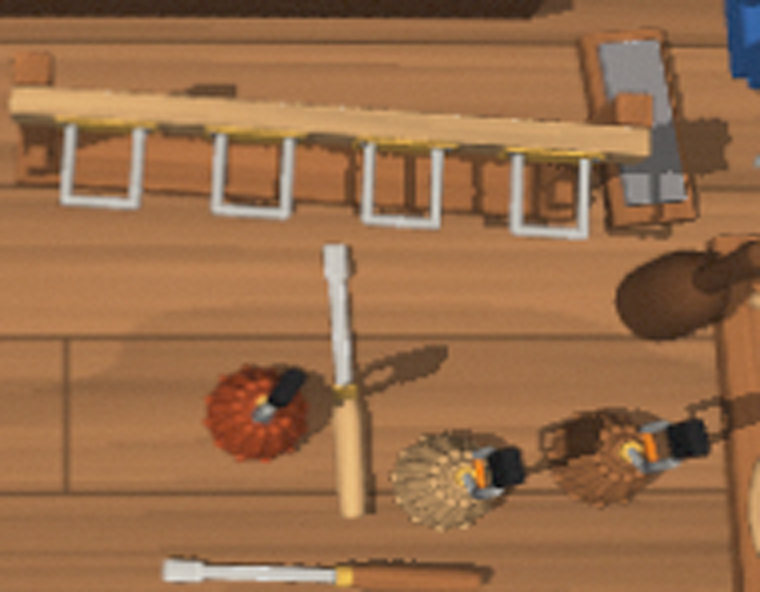

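```bash
cat >> h.py <<'E'
from scipy.spatial.transform import Rotation as Ro
def down(yaw):
    c,s=np.cos(yaw),np.sin(yaw); return np.array([[c,s,0],[s,-c,0],[0,0,-1]])
def go(x,y,z,yaw,frm=None):
    "row for tool-down target (tool x at world yaw); frm=(x,y,z,yaw) or current pose"
    o=arm.get_obs()
    p,R=(np.array(frm[:3]),down(frm[3])) if frm else (np.array(o['eef_pos']),np.array(o['orientation']))
    d=R.T@(np.array([x,y,z])-p); rv=Ro.from_matrix(R.T@down(yaw)).as_rotvec()
    print('row',np.round(rv,3),np.round(d,4),'n>=%.0f'%max(np.linalg.norm(d)/.0417,np.linalg.norm(rv)/.125))
def st():
    o=arm.get_obs(); R=o['orientation']
    print('t%.1f'%o['clock'],'p',np.round(o['eef_pos'],4),'yaw %.3f'%np.arctan2(R[1][0],R[0][0]),'tilt %.3f'%np.hypot(R[0][2],R[1][2]),'F',np.round(o['contact_force'],1),'op %.3f ff %.1f'%(o['opening'],o['finger_force']),'j',np.round(o['joint_pos'],2))
E
python3 - <<'E'
from h import *
go(.40,-.26,.42,0)
for n in('top','side'):
    z=np.load('pics/%s_eye.npy'%n);print(len(z))
T=np.load('pics/top_eye.npy');
# front bar: for each eye cluster, line fits by y-gap
import itertools
for n in('top','side'):
    q=np.load('pics/%s_eye.npy'%n); q=q[np.argsort(q[:,1])]
    g=np.split(q,np.where(np.diff(q[:,1])>.02)[0]+1)
    for c in g:
        if len(c)>20:
            f=c[c[:,0]<c[:,0].min()+.013];print(n,len(c),'y',np.round([c[:,1].min(),c[:,1].max(),(c[:,1].min()+c[:,1].max())/2],4),'front',np.round(f.mean(0),4))
E
```

```text
row [-0.002  0.     0.318] [ 0.2987 -0.1778 -0.1893] n>=9
570
351
top 138 y [-0.3544 -0.2797 -0.317 ] front [ 0.5877 -0.3058  0.1944]
top 145 y [-0.2315 -0.1729 -0.2022] front [ 0.597  -0.1995  0.1943]
top 151 y [-0.1292 -0.0699 -0.0995] front [ 0.6036 -0.0975  0.1946]
top 135 y [-0.0208  0.0325  0.0058] front [0.6112 0.0054 0.1949]
side 114 y [-0.3376 -0.2797 -0.3086] front [ 0.5874 -0.3102  0.1937]
side 86 y [-0.2352 -0.1761 -0.2056] front [ 0.595  -0.2028  0.1925]
side 73 y [-0.1296 -0.0704 -0.1   ] front [ 0.6029 -0.0997  0.1927]
side 78 y [-0.0256  0.035   0.0047] front [0.6099 0.0047 0.1921]
```

The manual's scale: shifts go in units of 100 mm and turns go in units of 0.2 rad. Converting my numbers, 0.299 m is 2.99, -0.19 m is -1.9, 0.318 rad is 1.59.

```bash
python3 nudge.py '[{"z": -1, "finger_gap": 1}, {"z": -1.9, "finger_gap": 1}, {"z": -1.9, "finger_gap": 1}, {"drz": 1.59, "x": 2.99, "y": -1.78, "z": -1.89, "finger_gap": 1}, {"drz": 1.59, "x": 2.99, "y": -1.78, "z": -1.89, "finger_gap": 1}, {"drz": 1.59, "x": 2.99, "y": -1.78, "z": -1.89, "finger_gap": 1}, {"drz": 1.59, "x": 2.99, "y": -1.78, "z": -1.89, "finger_gap": 1}, {"drz": 1.59, "x": 2.99, "y": -1.78, "z": -1.89, "finger_gap": 1}, {"drz": 1.59, "x": 2.99, "y": -1.78, "z": -1.89, "finger_gap": 1}, {"drz": 1.59, "x": 2.99, "y": -1.78, "z": -1.89, "finger_gap": 1}, {"drz": 1.59, "x": 2.99, "y": -1.78, "z": -1.89, "finger_gap": 1}, {"drz": 1.59, "x": 2.99, "y": -1.78, "z": -1.89, "finger_gap": 1}, {"drz": 1.59, "x": 2.99, "y": -1.78, "z": -1.89, "finger_gap": 1}]'
python3 - <<'E'
from h import *
st()
s=snap('wrist','w1.png'); P=pts(s);img=s['img'].astype(int);np.savez('pics/w1.npz',P=P,img=img);print(np.round(s['position'],3))
b=img.sum(-1);x,y,h=P[...,0],P[...,1],P[...,2]
m=(b<130)&(h>.16)&(h<.225)&(x>.2)&(x<.6)
k,l,stt,c=cv2.connectedComponentsWithStats(m.astype(np.uint8))
for i in range(1,k):
    if stt[i,4]>30:
        q=P[l==i];q=q[q[:,2]>.2];print(stt[i,4],np.round(c[i]),'z',np.round(np.median(q[:,2]),4),cv2.minAreaRect(q[:,:2].astype(np.float32)*1000))
a=cv2.imread('pics/w1.png');cv2.imwrite('pics/w1b.png',cv2.resize(a,(800,600),interpolation=cv2.INTER_CUBIC))
E
```

```text
clock: 1.23
eef_pos: [0.4051, -0.2529, 0.4211]
orientation: [[1.0, 0.014, 0.004], [0.014, -1.0, 0.003], [0.004, -0.003, -1.0]]
contact_force: [-0.3, -0.1, -0.1]
opening: 1.001
finger_force: 0.0
t1.2 p [ 0.4051 -0.2529  0.4211] yaw 0.014 tilt 0.005 F [-0.3 -0.1 -0.1] op 1.001 ff 0.0 j [ 0.7   0.14 -0.21  1.27  0.03  1.73 -1.06]
[ 0.481 -0.251  0.565]
131 [440.  13.] z 0.2028 ((556.8908081054688, -450.4881591796875), (1.7286535501480103, 10.042901039123535), 17.648714065551758)
606 [126.  95.] z 0.2083 ((470.95379638671875, -116.80030822753906), (13.740177154541016, 26.393421173095703), 53.13827133178711)
577 [376. 135.] z 0.2082 ((432.0107116699219, -393.12860107421875), (26.6668758392334, 13.250899314880371), 10.681427001953125)
358 [263. 151.] z 0.2084 ((412.17486572265625, -265.90301513671875), (26.540237426757812, 14.351298332214355), 7.723994255065918)
```

View pics/w1b.png

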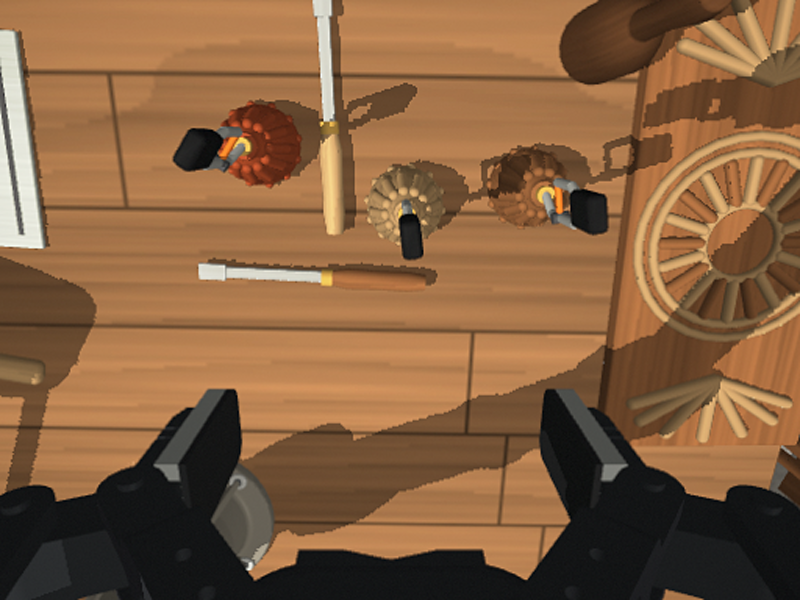

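Run:
```python
from h import *
for f in('w1','top0','side0'):
    z=np.load('pics/%s.npz'%f);P=z['P'];img=z['img'].astype(int);sat=img.max(-1)-img.min(-1)
    for n,c,a in(('red',(.470,-.117),143),('brown',(.4315,-.393),10.7),('light',(.411,-.266),7.7)):
        a=np.radians(a);d=P[...,:2]-np.array(c);u=d@[np.cos(a),np.sin(a)];v=d@[-np.sin(a),np.cos(a)]
        m=(abs(u)<.03)&(abs(v)<.015)&(P[...,2]>.076)&(P[...,2]<.16)
        st_=m&(sat<45); og=m&(img[...,0]>200)&(img[...,2]<80)&(img[...,1]<160)
        for lo,hi in((.076,.112),(.116,.16)):
            q=st_&(P[...,2]>lo)&(P[...,2]<hi);print(f,n,lo,q.sum(),'u',np.round(np.percentile(u[q],[10,50,90])*1000,1) if q.sum() else '')
        if og.sum(): print(f,n,'orange',og.sum(),np.round(np.percentile(u[og],[5,95])*1000),np.round(np.percentile(P[...,2][og],[5,95])*1000))
```

```text
w1 red 0.076 79 u [-0.1  6.5 12.2]
w1 red 0.116 155 u [-18.3  11.1  16. ]
w1 red orange 57 [-9.  7.] [120. 123.]
w1 brown 0.076 77 u [-12.6  -6.8  -0.5]
w1 brown 0.116 176 u [-16.5 -11.5  17.9]
w1 brown orange 61 [-10.   9.] [119. 123.]
w1 light 0.076 0 u 
w1 light 0.116 36 u [16.6 18.1 19.1]
top0 red 0.076 2 u [ 1.3  9.5 17.6]
top0 red 0.116 15 u [14.2 17.3 19.4]
top0 red orange 2 [-2.  2.] [82. 85.]
top0 brown 0.076 16 u [-18.2 -10.1  -2.4]
top0 brown 0.116 30 u [-20.4 -15.2  14.2]
top0 brown orange 12 [-8.  7.] [101. 124.]
top0 light 0.076 12 u [-12.4  -6.9  -0.9]
top0 light 0.116 29 u [-20.1 -14.4  15.1]
top0 light orange 14 [-7.  7.] [ 81. 125.]
side0 red 0.076 12 u [ 3.  10.5 13.5]
side0 red 0.116 32 u [-17.1  11.1  14.9]
side0 red orange 9 [-10.   9.] [ 95. 123.]
side0 brown 0.076 14 u [-18.5 -11.7  -5.2]
side0 brown 0.116 39 u [-20.4 -14.6  12.8]
side0 brown orange 10 [-11.   5.] [ 96. 123.]
side0 light 0.076 14 u [-17.  -12.2  -5.8]
side0 light 0.116 32 u [-19.4 -14.   13.9]
side0 light orange 12 [-8.  7.] [118. 125.]
```

Run:
```python
from h import *
st(); go(.4705,-.117,.26,-.646)
go(.4705,-.117,.174,-.646)
```

```text
t1.3 p [ 0.4026 -0.2566  0.4205] yaw 0.008 tilt 0.001 F [-0.2 -0.3  0.3] op 1.002 ff 0.0 j [ 0.7   0.14 -0.21  1.27  0.03  1.73 -1.06]
row [-0.001 -0.001  0.654] [ 0.0689 -0.1389  0.1607] n>=5
row [-0.001 -0.001  0.654] [ 0.0688 -0.1388  0.2467] n>=7
```

```bash
R='' ; python3 nudge.py '[{"drz": 3.23, "x": 0.705, "y": -1.43, "z": 1.5, "finger_gap": 1}, {"drz": 3.23, "x": 0.705, "y": -1.43, "z": 1.5, "finger_gap": 1}, {"drz": 3.23, "x": 0.705, "y": -1.43, "z": 1.5, "finger_gap": 1}, {"drz": 3.23, "x": 0.705, "y": -1.43, "z": 1.5, "finger_gap": 1}, {"drz": 3.23, "x": 0.705, "y": -1.43, "z": 1.5, "finger_gap": 1}, {"drz": 3.23, "x": 0.705, "y": -1.43, "z": 1.5, "finger_gap": 1}, {"drz": 3.23, "x": 0.705, "y": -1.43, "z": 1.5, "finger_gap": 1}, {"drz": 3.23, "x": 0.705, "y": -1.43, "z": 1.5, "finger_gap": 1}, {"drz": 3.23, "x": 0.705, "y": -1.43, "z": 1.5, "finger_gap": 1}, {"drz": 3.23, "x": 0.705, "y": -1.43, "z": 1.5, "finger_gap": 1}]' >/dev/null
python3 - <<'E'
from h import *
s=snap('wrist','w2.png');st();P=pts(s);img=s['img'].astype(int);b=img.sum(-1);h=P[...,2]
m=(b<130)&(h>.17)&(h<.216)&(np.hypot(P[...,0]-.47,P[...,1]+.117)<.03)
q=P[m];q=q[q[:,2]>.203];print(len(q),np.median(q[:,2]),cv2.minAreaRect(q[:,:2].astype(np.float32)*1000))
E
```

```text
t2.2 p [ 0.471  -0.1193  0.2716] yaw -0.650 tilt 0.003 F [ 0.3 -0.4 -0.7] op 0.998 ff 0.0 j [ 0.46  0.17 -0.29  1.6   0.05  1.38 -2.06]
811 0.20843369041465715 ((471.5562438964844, -116.17288208007812), (14.623319625854492, 26.43453598022461), 54.94097900390625)
```

View pics/w2.png

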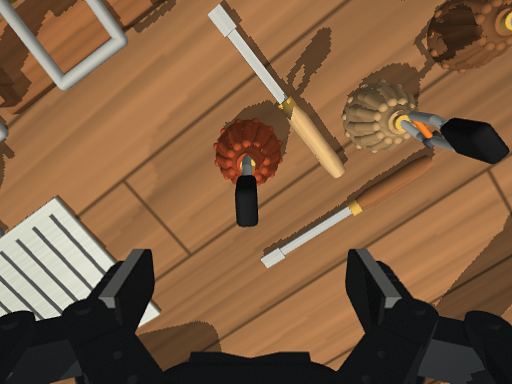

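The wrist image shows the red grip at (247,200), in line between the fingers. Descend and grip.

In the tool's units: -0.001 m is -0.01, 0.096 m is 0.96, -0.03 rad is -0.15.

```bash
python3 nudge.py '[{"drz": -0.15, "x": -0.01, "y": -0.02, "z": 0.3, "finger_gap": 1}, {"drz": -0.15, "x": -0.01, "y": -0.02, "z": 0.65, "finger_gap": 1}, {"drz": -0.15, "x": -0.01, "y": -0.02, "z": 0.96, "finger_gap": 1}, {"drz": -0.15, "x": -0.01, "y": -0.02, "z": 0.96, "finger_gap": 1}, {"drz": -0.15, "x": -0.01, "y": -0.02, "z": 0.96, "finger_gap": 1}, {"drz": -0.15, "x": -0.01, "y": -0.02, "z": 0.96, "finger_gap": 0.1}, {"drz": -0.15, "x": -0.01, "y": -0.02, "z": 0.96, "finger_gap": 0}, {"drz": -0.15, "x": -0.01, "y": -0.02, "z": 0.96, "finger_gap": 0}, {"drz": -0.15, "x": -0.01, "y": -0.02, "z": 0.96, "finger_gap": 0}, {"drz": -0.15, "x": -0.01, "y": -0.02, "z": 0.96, "finger_gap": 0}, {"drz": -0.15, "x": -0.01, "y": -0.02, "z": 0.96, "finger_gap": 0}, {"drz": -0.15, "x": -0.01, "y": -0.02, "z": 0.96, "finger_gap": 0}, {"drz": -0.15, "x": -0.01, "y": -0.02, "z": 0.96, "finger_gap": 0}, {"drz": -0.15, "x": -0.01, "y": -0.02, "z": 0.96, "finger_gap": 0}]' 60
python3 - <<'E'
from h import *
st(); y=np.arctan2(*np.array(arm.get_obs()['orientation'])[[1,0],[0,0]]);p=arm.get_obs()['eef_pos']
go(.467,.371,.245,0);go(.467,.371,.182,0)
E
```

```text
clock: 3.33
eef_pos: [0.4715, -0.1152, 0.1749]
orientation: [[0.816, -0.578, 0.001], [-0.578, -0.816, -0.001], [0.001, 0.0, -1.0]]
contact_force: [-0.4, -0.7, 4.2]
opening: 0.167
finger_force: 59.3
t3.3 p [ 0.4715 -0.1152  0.1749] yaw -0.616 tilt 0.001 F [-0.4 -0.7  4.2] op 0.167 ff 59.3 j [ 0.45  0.24 -0.29  1.76  0.07  1.15 -2.05]
row [ 0.001 -0.001 -0.616] [-0.2847 -0.3941 -0.0705] n>=12
row [ 0.001 -0.001 -0.616] [-0.2848 -0.3941 -0.0075] n>=12
```

In the tool's units: -0.07 m is -0.7, -0.394 m is -3.94, -0.616 rad is -3.08.

```bash
python3 nudge.py '[{"z": -0.35, "finger_gap": 0}, {"z": -0.7, "finger_gap": 0}, {"z": -0.7, "finger_gap": 0}, {"drz": -0.6, "x": -0.5, "y": -0.7, "z": -0.7, "finger_gap": 0}, {"drz": -1.25, "x": -1, "y": -1.4, "z": -0.7, "finger_gap": 0}, {"drz": -1.85, "x": -1.5, "y": -2.1, "z": -0.7, "finger_gap": 0}, {"drz": -2.5, "x": -2, "y": -2.8, "z": -0.7, "finger_gap": 0}, {"drz": -3.08, "x": -2.85, "y": -3.94, "z": -0.7, "finger_gap": 0}, {"drz": -3.08, "x": -2.85, "y": -3.94, "z": -0.7, "finger_gap": 0}, {"drz": -3.08, "x": -2.85, "y": -3.94, "z": -0.7, "finger_gap": 0}, {"drz": -3.08, "x": -2.85, "y": -3.94, "z": -0.7, "finger_gap": 0}, {"drz": -3.08, "x": -2.85, "y": -3.94, "z": -0.7, "finger_gap": 0}, {"drz": -3.08, "x": -2.85, "y": -3.94, "z": -0.7, "finger_gap": 0}, {"drz": -3.08, "x": -2.85, "y": -3.94, "z": -0.7, "finger_gap": 0}, {"drz": -3.08, "x": -2.85, "y": -3.94, "z": -0.7, "finger_gap": 0}, {"drz": -3.08, "x": -2.85, "y": -3.94, "z": -0.7, "finger_gap": 0}]'
python3 - <<'E'
from h import *
s=snap('wrist','w3.png');st();P=pts(s);img=s['img'].astype(int)
m=(img.sum(-1)>560)&(P[...,2]>-.005)&(P[...,2]<.016)&(P[...,1]>.05)&(P[...,0]>.3)
q=P[m];print('plate z',np.median(q[:,2]),cv2.minAreaRect(q[:,:2].astype(np.float32)*1000))
go(.467,.371,.182,0)
E
```

```text
clock: 4.67
eef_pos: [0.4612, 0.3805, 0.2423]
orientation: [[1.0, 0.012, -0.006], [0.012, -1.0, 0.007], [-0.006, -0.007, -1.0]]
contact_force: [-1.0, 0.7, -3.1]
opening: 0.167
finger_force: 59.8
t4.7 p [0.4627 0.3762 0.2422] yaw 0.008 tilt 0.005 F [ 0.2 -0.8 -2.3] op 0.166 ff 59.7 j [-0.3   0.47 -0.62  1.33  0.26  1.42 -2.47]
plate z 0.006966138362501817 ((473.94854736328125, 276.7943420410156), (299.2379150390625, 219.07208251953125), 87.22769927978516)
row [-0.002  0.005  0.008] [0.0045 0.0054 0.0602] n>=1
```

View pics/w3.png

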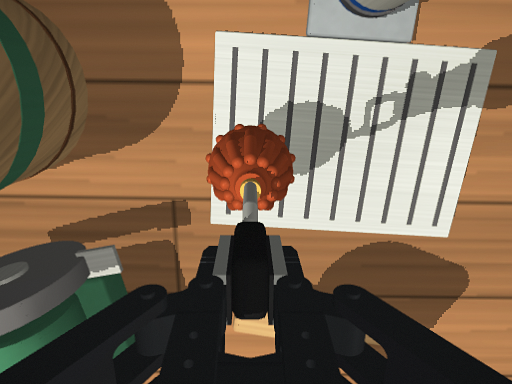

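The red pendant is held upright over the left part of the plate, with its bell at (250,165). Lower and release.

```bash
python3 nudge.py '[{"finger_gap": 0}, {"z": 0.25, "finger_gap": 0}, {"z": 0.5, "finger_gap": 0}, {"z": 0.58, "finger_gap": 0}, {"z": 0.635, "finger_gap": 0}, {"z": 0.635, "finger_gap": 0}, {"z": 0.635, "finger_gap": 0}, {"z": 0.635, "finger_gap": 0.3}, {"z": 0.635, "finger_gap": 0.6}, {"z": 0.635, "finger_gap": 1}, {"z": 0.635, "finger_gap": 1}, {"z": 0.3, "finger_gap": 1}, {"z": -0.1, "finger_gap": 1}, {"z": -0.3, "finger_gap": 1}, {"z": -0.3, "finger_gap": 1}, {"z": -0.3, "finger_gap": 1}]'
python3 - <<'E'
from h import *
st();go(.412,-.266,.27,.134)
E
```

```text
clock: 6.05
eef_pos: [0.4668, 0.3725, 0.2761]
orientation: [[1.0, 0.0, 0.003], [0.0, -1.0, 0.003], [0.003, -0.003, -1.0]]
contact_force: [-0.2, -0.2, -1.4]
opening: 0.999
finger_force: 0.0
t6.0 p [0.4668 0.3725 0.2761] yaw 0.000 tilt 0.004 F [-0.2 -0.2 -1.4] op 0.999 ff 0.0 j [-0.3   0.46 -0.62  1.27  0.26  1.49 -2.46]
row [-0.003 -0.003 -0.134] [-0.0549  0.6385  0.0042] n>=15
```

In the tool's units: 0.638 m is 6.38, -0.055 m is -0.55, -0.134 rad is -0.67.

```bash
python3 nudge.py '[{"drz": -0.67, "x": -0.55, "y": 6.38, "finger_gap": 1}, {"drz": -0.67, "x": -0.55, "y": 6.38, "finger_gap": 1}, {"drz": -0.67, "x": -0.55, "y": 6.38, "finger_gap": 1}, {"drz": -0.67, "x": -0.55, "y": 6.38, "finger_gap": 1}, {"drz": -0.67, "x": -0.55, "y": 6.38, "finger_gap": 1}, {"drz": -0.67, "x": -0.55, "y": 6.38, "finger_gap": 1}, {"drz": -0.67, "x": -0.55, "y": 6.38, "finger_gap": 1}, {"drz": -0.67, "x": -0.55, "y": 6.38, "finger_gap": 1}, {"drz": -0.67, "x": -0.55, "y": 6.38, "finger_gap": 1}, {"drz": -0.67, "x": -0.55, "y": 6.38, "finger_gap": 1}, {"drz": -0.67, "x": -0.55, "y": 6.38, "finger_gap": 1}, {"drz": -0.67, "x": -0.55, "y": 6.38, "finger_gap": 1}, {"drz": -0.67, "x": -0.55, "y": 6.38, "finger_gap": 1}, {"drz": -0.67, "x": -0.55, "y": 6.38, "finger_gap": 1}, {"drz": -0.67, "x": -0.55, "y": 6.38, "finger_gap": 1}, {"drz": -0.67, "x": -0.55, "y": 6.38, "finger_gap": 1}, {"drz": -0.67, "x": -0.55, "y": 6.38, "finger_gap": 1}, {"drz": -0.67, "x": -0.55, "y": 6.38, "finger_gap": 1}, {"drz": -0.67, "x": -0.55, "y": 6.38, "finger_gap": 1}, {"drz": -0.67, "x": -0.55, "y": 6.38, "finger_gap": 1}]' >/dev/null
cat >> h.py <<'E'
def grip(c,n='wrist',f=None,r=.05):
    "grip top faces near c: centre, long-axis angle deg"
    s=snap(n,f);P=pts(s);b=s['img'].astype(int).sum(-1);h=P[...,2]
    m=(b<140)&(h>.203)&(h<.225)&(np.hypot(P[...,0]-c[0],P[...,1]-c[1])<r)
    k,l,t,_=cv2.connectedComponentsWithStats(m.astype(np.uint8))
    for i in range(1,k):
        if t[i,4]<20: continue
        q=P[l==i];(x,y),(w,hh),a=cv2.minAreaRect(q[:,:2].astype(np.float32)*1000)
        if w<hh:a-=90
        print('grip',t[i,4],'xy %.4f %.4f z %.4f'%(x/1e3,y/1e3,np.median(q[:,2])),'size %.0f %.0f'%(w,hh),'axis %.1f deg %.3f'%(a,np.radians(a)))
E
python3 - <<'E'
from h import *
grip((.412,-.266));st();go(.412,-.266,.175,.134)
E
```

```text
grip 815 xy 0.4127 -0.2658 z 0.2084 size 26 15 axis 8.1 deg 0.142
t7.8 p [ 0.4117 -0.2644  0.2741] yaw 0.137 tilt 0.001 F [-0.1 -0.3 -0. ] op 1.002 ff 0.0 j [ 0.73  0.18 -0.23  1.58  0.04  1.39 -0.93]
row [-0.001  0.     0.003] [0.0001 0.0017 0.0991] n>=2
```

In the tool's units: 0.1 m is 1, 0.07 m is 0.7.

```bash
python3 nudge.py '[{"x": 0.01, "z": 0.35, "finger_gap": 1}, {"x": 0.01, "z": 0.7, "finger_gap": 1}, {"x": 0.01, "z": 1, "finger_gap": 1}, {"x": 0.01, "z": 1, "finger_gap": 1}, {"x": 0.01, "z": 1, "finger_gap": 1}, {"x": 0.01, "z": 1, "finger_gap": 0}, {"x": 0.01, "z": 1, "finger_gap": 0}, {"x": 0.01, "z": 1, "finger_gap": 0}, {"x": 0.01, "z": 1, "finger_gap": 0}, {"x": 0.01, "z": 1, "finger_gap": 0}, {"x": 0.01, "z": 1, "finger_gap": 0}, {"x": 0.01, "z": 1, "finger_gap": 0}, {"x": 0.01, "z": 1, "finger_gap": 0}, {"x": 0.01, "z": 1, "finger_gap": 0}]' 60
python3 - <<'E'
from h import *
st(); go(.464,.276,.245,0)
E
```

```text
clock: 8.93
eef_pos: [0.4129, -0.267, 0.1751]
orientation: [[0.991, 0.133, 0.002], [0.133, -0.991, -0.001], [0.002, 0.002, -1.0]]
contact_force: [-0.0, -1.2, 4.8]
opening: 0.168
finger_force: 59.5
t8.9 p [ 0.4129 -0.267   0.1751] yaw 0.134 tilt 0.002 F [-0.  -1.2  4.8] op 0.168 ff 59.5 j [ 0.73  0.24 -0.22  1.75  0.06  1.15 -0.95]
row [ 0.002 -0.002  0.134] [ 0.1231 -0.5312 -0.0705] n>=13
```

```bash
python3 nudge.py '[{"z": -0.35, "finger_gap": 0}, {"z": -0.7, "finger_gap": 0}, {"z": -0.7, "finger_gap": 0}, {"drz": 0.67, "x": 1.23, "y": -5.31, "z": -0.7, "finger_gap": 0}, {"drz": 0.67, "x": 1.23, "y": -5.31, "z": -0.7, "finger_gap": 0}, {"drz": 0.67, "x": 1.23, "y": -5.31, "z": -0.7, "finger_gap": 0}, {"drz": 0.67, "x": 1.23, "y": -5.31, "z": -0.7, "finger_gap": 0}, {"drz": 0.67, "x": 1.23, "y": -5.31, "z": -0.7, "finger_gap": 0}, {"drz": 0.67, "x": 1.23, "y": -5.31, "z": -0.7, "finger_gap": 0}, {"drz": 0.67, "x": 1.23, "y": -5.31, "z": -0.7, "finger_gap": 0}, {"drz": 0.67, "x": 1.23, "y": -5.31, "z": -0.7, "finger_gap": 0}, {"drz": 0.67, "x": 1.23, "y": -5.31, "z": -0.7, "finger_gap": 0}, {"drz": 0.67, "x": 1.23, "y": -5.31, "z": -0.7, "finger_gap": 0}, {"drz": 0.67, "x": 1.23, "y": -5.31, "z": -0.7, "finger_gap": 0}, {"drz": 0.67, "x": 1.23, "y": -5.31, "z": -0.7, "finger_gap": 0}, {"drz": 0.67, "x": 1.23, "y": -5.31, "z": -0.7, "finger_gap": 0}, {"drz": 0.67, "x": 1.23, "y": -5.31, "z": -0.7, "finger_gap": 0}, {"drz": 0.67, "x": 1.23, "y": -5.31, "z": -0.7, "finger_gap": 0}, {"drz": 0.67, "x": 1.23, "y": -5.31, "z": -0.7, "finger_gap": 0}, {"drz": 0.67, "x": 1.23, "y": -5.31, "z": -0.7, "finger_gap": 0}]' >/dev/null
python3 nudge.py '[{"z": 0.25, "finger_gap": 0}, {"z": 0.5, "finger_gap": 0}, {"z": 0.58, "finger_gap": 0}, {"z": 0.635, "finger_gap": 0}, {"z": 0.635, "finger_gap": 0}, {"z": 0.635, "finger_gap": 0}, {"z": 0.635, "finger_gap": 0}]'
python3 - <<'E'
from h import *
st()
E
```

```text
clock: 11.18
eef_pos: [0.4639, 0.2757, 0.1814]
orientation: [[1.0, -0.002, 0.001], [-0.002, -1.0, 0.0], [0.001, -0.0, -1.0]]
contact_force: [1.1, -0.4, -2.2]
opening: 0.165
finger_force: 60.3
t11.2 p [0.4639 0.2757 0.1814] yaw -0.002 tilt 0.001 F [ 1.1 -0.4 -2.2] op 0.165 ff 60.3 j [-0.1   0.39 -0.62  1.6   0.24  1.23 -2.34]
```

In the tool's units: -0.09 m is -0.9, -0.07 m is -0.7.

```bash
python3 nudge.py '[{"finger_gap": 0.5}, {"finger_gap": 1}, {"finger_gap": 1}, {"finger_gap": 1}, {"z": -0.35, "finger_gap": 1}, {"z": -0.7, "finger_gap": 1}, {"z": -0.9, "finger_gap": 1}, {"z": -0.9, "finger_gap": 1}]'
python3 nudge.py '[{"drz": -0.935, "x": -0.32, "y": 6.69, "finger_gap": 1}, {"drz": -0.935, "x": -0.32, "y": 6.69, "finger_gap": 1}, {"drz": -0.935, "x": -0.32, "y": 6.69, "finger_gap": 1}, {"drz": -0.935, "x": -0.32, "y": 6.69, "finger_gap": 1}, {"drz": -0.935, "x": -0.32, "y": 6.69, "finger_gap": 1}, {"drz": -0.935, "x": -0.32, "y": 6.69, "finger_gap": 1}, {"drz": -0.935, "x": -0.32, "y": 6.69, "finger_gap": 1}, {"drz": -0.935, "x": -0.32, "y": 6.69, "finger_gap": 1}, {"drz": -0.935, "x": -0.32, "y": 6.69, "finger_gap": 1}, {"drz": -0.935, "x": -0.32, "y": 6.69, "finger_gap": 1}, {"drz": -0.935, "x": -0.32, "y": 6.69, "finger_gap": 1}, {"drz": -0.935, "x": -0.32, "y": 6.69, "finger_gap": 1}, {"drz": -0.935, "x": -0.32, "y": 6.69, "finger_gap": 1}, {"drz": -0.935, "x": -0.32, "y": 6.69, "finger_gap": 1}, {"drz": -0.935, "x": -0.32, "y": 6.69, "finger_gap": 1}, {"drz": -0.935, "x": -0.32, "y": 6.69, "finger_gap": 1}, {"drz": -0.935, "x": -0.32, "y": 6.69, "finger_gap": 1}, {"drz": -0.935, "x": -0.32, "y": 6.69, "finger_gap": 1}, {"drz": -0.935, "x": -0.32, "y": 6.69, "finger_gap": 1}, {"drz": -0.935, "x": -0.32, "y": 6.69, "finger_gap": 1}]' >/dev/null
python3 - <<'E'
from h import *
grip((.432,-.393));grip((.465,.28),'top',r=.2);st();go(.432,-.393,.175,.187)
E
```

```text
clock: 11.85
eef_pos: [0.4654, 0.2788, 0.2765]
orientation: [[1.0, 0.0, 0.009], [0.0, -1.0, 0.006], [0.009, -0.006, -1.0]]
contact_force: [0.8, 1.1, 0.1]
opening: 1.003
finger_force: 0.0
grip 825 xy 0.4328 -0.3941 z 0.2084 size 26 14 axis 10.9 deg 0.189
grip 52 xy 0.4660 0.3667 z 0.2145 size 23 15 axis 2.7 deg 0.048
grip 57 xy 0.4604 0.2739 z 0.2142 size 22 16 axis 1.0 deg 0.018
t13.6 p [ 0.4322 -0.3904  0.2711] yaw 0.191 tilt 0.001 F [0.1 0.5 0.5] op 0.999 ff 0.0 j [ 0.87  0.37 -0.23  1.34  0.08  1.44 -0.74]
row [-0.001 -0.001  0.004] [-0.0008  0.0026  0.0961] n>=2
```

In the tool's units: 0.0965 m is 0.965, 0.07 m is 0.7.

```bash
python3 nudge.py '[{"x": 0.01, "y": 0.01, "z": 0.35, "finger_gap": 1}, {"x": 0.01, "y": 0.01, "z": 0.7, "finger_gap": 1}, {"x": 0.01, "y": 0.01, "z": 0.965, "finger_gap": 1}, {"x": 0.01, "y": 0.01, "z": 0.965, "finger_gap": 1}, {"x": 0.01, "y": 0.01, "z": 0.965, "finger_gap": 1}, {"x": 0.01, "y": 0.01, "z": 0.965, "finger_gap": 0}, {"x": 0.01, "y": 0.01, "z": 0.965, "finger_gap": 0}, {"x": 0.01, "y": 0.01, "z": 0.965, "finger_gap": 0}, {"x": 0.01, "y": 0.01, "z": 0.965, "finger_gap": 0}, {"x": 0.01, "y": 0.01, "z": 0.965, "finger_gap": 0}, {"x": 0.01, "y": 0.01, "z": 0.965, "finger_gap": 0}, {"x": 0.01, "y": 0.01, "z": 0.965, "finger_gap": 0}, {"x": 0.01, "y": 0.01, "z": 0.965, "finger_gap": 0}, {"x": 0.01, "y": 0.01, "z": 0.965, "finger_gap": 0}]' 60
python3 - <<'E'
from h import *
st(); go(.460,.181,.245,0)
E
```

```text
clock: 14.78
eef_pos: [0.4328, -0.3942, 0.175]
orientation: [[0.983, 0.186, 0.001], [0.186, -0.983, -0.002], [0.001, 0.002, -1.0]]
contact_force: [0.1, -1.2, 3.1]
opening: 0.168
finger_force: 59.1
t14.8 p [ 0.4328 -0.3942  0.175 ] yaw 0.187 tilt 0.002 F [ 0.1 -1.2  3.1] op 0.168 ff 59.1 j [ 0.87  0.43 -0.23  1.5   0.1   1.23 -0.75]
row [ 0.002 -0.001  0.187] [ 0.1336 -0.56   -0.0708] n>=14
```

In the tool's units: -0.56 m is -5.6, 0.134 m is 1.34, 0.187 rad is 0.935.

```bash
python3 nudge.py '[{"z": -0.35, "finger_gap": 0}, {"z": -0.7, "finger_gap": 0}, {"z": -0.7, "finger_gap": 0}, {"drz": 0.935, "x": 1.34, "y": -5.6, "z": -0.7, "finger_gap": 0}, {"drz": 0.935, "x": 1.34, "y": -5.6, "z": -0.7, "finger_gap": 0}, {"drz": 0.935, "x": 1.34, "y": -5.6, "z": -0.7, "finger_gap": 0}, {"drz": 0.935, "x": 1.34, "y": -5.6, "z": -0.7, "finger_gap": 0}, {"drz": 0.935, "x": 1.34, "y": -5.6, "z": -0.7, "finger_gap": 0}, {"drz": 0.935, "x": 1.34, "y": -5.6, "z": -0.7, "finger_gap": 0}, {"drz": 0.935, "x": 1.34, "y": -5.6, "z": -0.7, "finger_gap": 0}, {"drz": 0.935, "x": 1.34, "y": -5.6, "z": -0.7, "finger_gap": 0}, {"drz": 0.935, "x": 1.34, "y": -5.6, "z": -0.7, "finger_gap": 0}, {"drz": 0.935, "x": 1.34, "y": -5.6, "z": -0.7, "finger_gap": 0}, {"drz": 0.935, "x": 1.34, "y": -5.6, "z": -0.7, "finger_gap": 0}, {"drz": 0.935, "x": 1.34, "y": -5.6, "z": -0.7, "finger_gap": 0}, {"drz": 0.935, "x": 1.34, "y": -5.6, "z": -0.7, "finger_gap": 0}, {"drz": 0.935, "x": 1.34, "y": -5.6, "z": -0.7, "finger_gap": 0}, {"drz": 0.935, "x": 1.34, "y": -5.6, "z": -0.7, "finger_gap": 0}, {"drz": 0.935, "x": 1.34, "y": -5.6, "z": -0.7, "finger_gap": 0}, {"drz": 0.935, "x": 1.34, "y": -5.6, "z": -0.7, "finger_gap": 0}]' >/dev/null
python3 nudge.py '[{"finger_gap": 0}, {"z": 0.25, "finger_gap": 0}, {"z": 0.5, "finger_gap": 0}, {"z": 0.58, "finger_gap": 0}, {"z": 0.635, "finger_gap": 0}, {"z": 0.635, "finger_gap": 0}, {"z": 0.635, "finger_gap": 0}, {"z": 0.635, "finger_gap": 0}]'
python3 nudge.py '[{"finger_gap": 0.5}, {"finger_gap": 1}, {"finger_gap": 1}, {"finger_gap": 1}, {"z": -0.35, "finger_gap": 1}, {"z": -0.7, "finger_gap": 1}, {"z": -1, "finger_gap": 1}, {"z": -1.2, "finger_gap": 1}, {"z": -1.2, "finger_gap": 1}, {"z": -1.2, "finger_gap": 1}]'
python3 - <<'E'
from h import *
grip((.465,.28),'top',r=.2,f='t2.png');st()
s=snap('wrist','w4.png');P=pts(s);i=s['img'].astype(int)
m=(i[...,0]>150)&(i[...,1]>130)&(i[...,2]<90)&(P[...,2]>.203)
q=P[m];print('cap',len(q),np.round(np.median(q,0),4),np.round(q.min(0),3),np.round(q.max(0),3))
go(.637,.268,.25,0)
E
```

```text
clock: 17.12
eef_pos: [0.4606, 0.1812, 0.1814]
orientation: [[1.0, -0.001, 0.001], [-0.001, -1.0, 0.0], [0.001, -0.0, -1.0]]
contact_force: [-0.0, 0.2, -2.1]
opening: 0.159
finger_force: 60.4
clock: 17.95
eef_pos: [0.4606, 0.1822, 0.3021]
orientation: [[1.0, 0.0, 0.003], [0.0, -1.0, 0.001], [0.003, -0.001, -1.0]]
contact_force: [-0.1, -1.1, 0.1]
opening: 1.001
finger_force: 0.0
t18.0 p [0.4598 0.1817 0.3006] yaw -0.000 tilt 0.000 F [-0.  -1.3 -1.7] op 0.999 ff 0.0 j [ 0.09  0.21 -0.61  1.51  0.12  1.46 -2.09]
  return _methods._mean(a, axis=axis, dtype=dtype,
  ret = um.true_divide(
Traceback (most recent call last):
ValueError: zero-size array to reduction operation minimum which has no identity
```

View pics/t2.png

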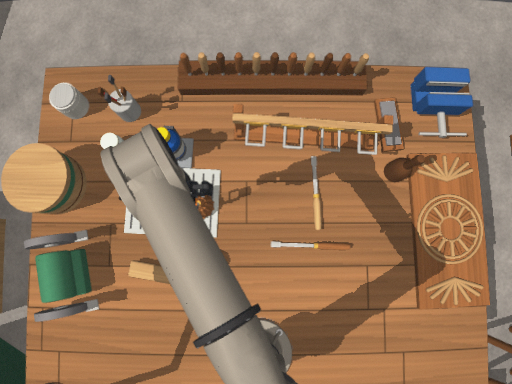

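In the tool's units: 0.178 m is 1.78, -0.088 m is -0.88.

```bash
python3 nudge.py '[{"x": 1.78, "y": -0.88, "finger_gap": 0}, {"x": 1.78, "y": -0.88, "finger_gap": 0}, {"x": 1.78, "y": -0.88, "finger_gap": 0}, {"x": 1.78, "y": -0.88, "finger_gap": 0}, {"x": 1.78, "y": -0.88, "finger_gap": 0}, {"x": 1.78, "y": -0.88, "finger_gap": 0}, {"x": 1.78, "y": -0.88, "finger_gap": 0}, {"x": 1.78, "y": -0.88, "finger_gap": 0}, {"x": 1.78, "y": -0.88, "finger_gap": 0}]'
python3 - <<'E'
from h import *
s=snap('wrist','w4.png');st();P=pts(s);i=s['img'].astype(int)
m=(i[...,0]>150)&(i[...,1]>120)&(i[...,2]<90)&(P[...,2]>.205)&(P[...,2]<.216)
q=P[m];
if len(q):print('cap',len(q),np.round(np.median(q,0),4),np.round(q.min(0),3),np.round(q.max(0),3),cv2.minEnclosingCircle(q[:,:2].astype(np.float32)*1000))
E
```

```text
clock: 18.8
eef_pos: [0.6369, 0.2693, 0.3013]
orientation: [[1.0, 0.0, -0.0], [0.0, -1.0, -0.001], [-0.0, 0.001, -1.0]]
contact_force: [-0.3, -0.3, 0.2]
opening: -0.001
finger_force: 0.0
t18.9 p [0.637  0.2691 0.3021] yaw 0.000 tilt 0.001 F [-0.6  0.6  0.9] op 0.002 ff 0.0 j [-0.18  0.67 -0.56  0.86  0.34  1.68 -2.17]
cap 1879 [0.64   0.2691 0.2109] [0.619 0.25  0.205] [0.657 0.288 0.213] ((638.5530395507812, 269.6831359863281), 19.402069091796875)
```

View pics/w4.png

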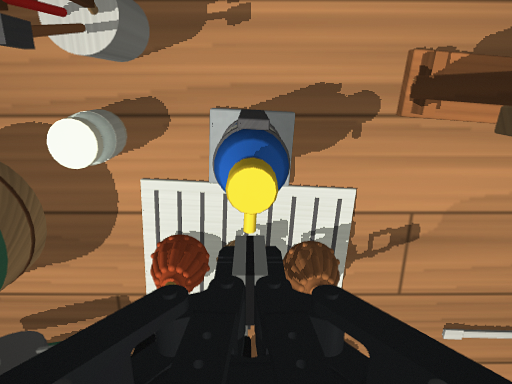

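The manual's scale: shifts go in units of 100 mm and turns go in units of 0.2 rad. Converting my numbers, 0.098 m is 0.98, 0.096 m is 0.96.

```bash
python3 nudge.py '[{"x": 0.015, "z": 0.3, "finger_gap": 0}, {"x": 0.015, "z": 0.6, "finger_gap": 0}, {"x": 0.015, "z": 0.85, "finger_gap": 0}, {"x": 0.015, "z": 0.85, "finger_gap": 0}, {"x": 0.015, "z": 0.9, "finger_gap": 0}, {"x": 0.015, "z": 0.93, "finger_gap": 0}, {"x": 0.015, "z": 0.96, "finger_gap": 0}, {"x": 0.015, "z": 0.98, "finger_gap": 0}, {"x": 0.015, "z": 0.98, "finger_gap": 0}]'
python3 nudge.py '[{"z": 0.01, "finger_gap": 0}, {"z": 0.02, "finger_gap": 0}, {"z": 0.02, "finger_gap": 0}, {"z": 0.02, "finger_gap": 0}]'
```

```text
clock: 19.6
eef_pos: [0.64, 0.2697, 0.2049]
orientation: [[1.0, -0.001, 0.003], [-0.001, -1.0, 0.001], [0.003, -0.001, -1.0]]
contact_force: [-1.5, -1.4, 5.5]
opening: 0.0
finger_force: 2.7
clock: 19.93
eef_pos: [0.64, 0.2697, 0.203]
orientation: [[1.0, -0.001, 0.002], [-0.001, -1.0, 0.001], [0.002, -0.001, -1.0]]
contact_force: [-2.1, -2.0, 7.2]
opening: -0.003
finger_force: 3.2
```

```bash
python3 nudge.py '[{"z": 0.01, "finger_gap": 0}, {"z": 0.015, "finger_gap": 0}, {"z": 0.02, "finger_gap": 0}, {"z": 0.02, "finger_gap": 0}, {"z": 0.02, "finger_gap": 0}]'
```

```text
clock: 20.35
eef_pos: [0.64, 0.2697, 0.2022]
orientation: [[1.0, -0.001, 0.003], [-0.001, -1.0, 0.001], [0.003, -0.001, -1.0]]
contact_force: [-3.7, -3.3, 8.6]
opening: -0.002
finger_force: 4.7
```

```bash
python3 nudge.py '[{"z": 0.01, "finger_gap": 0}, {"z": 0.02, "finger_gap": 0}, {"z": 0.025, "finger_gap": 0}, {"z": 0.025, "finger_gap": 0}, {"z": 0.025, "finger_gap": 0}, {"z": 0.025, "finger_gap": 0}, {"z": 0.025, "finger_gap": 0}, {"z": 0.025, "finger_gap": 0}]'
```

```text
clock: 21.02
eef_pos: [0.64, 0.2698, 0.2021]
orientation: [[1.0, -0.001, 0.005], [-0.001, -1.0, 0.001], [0.005, -0.001, -1.0]]
contact_force: [-5.2, -4.1, 15.9]
opening: -0.001
finger_force: 8.0
```

The wrist view showed the cap at (252,185), with red and brown on either side of the gripper. The cap has bottomed out: z has stopped falling and the force has risen to 16 N. Next: lift off and inspect the stand from above.

In the tool's units: 0.37 m is 3.7, -0.16 m is -1.6, 0.073 rad is 0.365.

```bash
python3 nudge.py '[{"z": -0.4, "finger_gap": 0}, {"z": -0.8, "finger_gap": 0}, {"z": -1.2, "finger_gap": 0}, {"z": -1.6, "finger_gap": 0}, {"x": -1.4, "y": 3.7, "z": -1.6, "finger_gap": 1}, {"x": -1.4, "y": 3.7, "z": -1.6, "finger_gap": 1}, {"x": -1.4, "y": 3.7, "z": -1.6, "finger_gap": 1}, {"x": -1.4, "y": 3.7, "z": -1.6, "finger_gap": 1}, {"drz": 0.365, "x": -1.4, "y": 3.7, "z": -1.6, "finger_gap": 1}, {"drz": 0.365, "x": -1.4, "y": 3.7, "z": -1.6, "finger_gap": 1}, {"drz": 0.365, "x": -1.4, "y": 3.7, "z": -1.6, "finger_gap": 1}, {"drz": 0.365, "x": -1.4, "y": 3.7, "z": -1.6, "finger_gap": 1}, {"drz": 0.365, "x": -1.4, "y": 3.7, "z": -1.6, "finger_gap": 1}, {"drz": 0.365, "x": -1.4, "y": 3.7, "z": -1.6, "finger_gap": 1}, {"drz": 0.365, "x": -1.4, "y": 3.7, "z": -1.6, "finger_gap": 1}, {"drz": 0.365, "x": -1.4, "y": 3.7, "z": -1.6, "finger_gap": 1}, {"drz": 0.365, "x": -1.4, "y": 3.7, "z": -1.6, "finger_gap": 1}, {"drz": 0.365, "x": -1.4, "y": 3.7, "z": -1.6, "finger_gap": 1}]' >/dev/null
python3 - <<'E'
from h import *
s=snap('wrist','w5.png');st();P=pts(s);i=s['img'].astype(int);sat=i.max(-1)-i.min(-1)
m=(P[...,2]>.182)&(P[...,2]<.2)&(sat<45)&(i.sum(-1)>250)&(P[...,0]>.55)&(P[...,0]<.7)
q=P[m]
for c in((.596,-.204),(.603,-.1),(.6105,.005),(.5875,-.309)):
    # stand frame local
    a=-.073;d=q[:,:2]-c;u=d@[np.cos(a),np.sin(a)];v=d@[-np.sin(a),np.cos(a)]
    f=(abs(v)<.017)&(abs(u)<.02)
    sd=(u>.01)&(u<.05)&(abs(v)<.035)
    if f.sum()<20: print(c,f.sum());continue
    k=np.polyfit(v[f],u[f],1)
    L=v[sd&(v<0)];Rr=v[sd&(v>0)]
    print(c,f.sum(),'u mid',np.round((np.percentile(u[f],1)+np.percentile(u[f],99))/2,4),'u',np.round([u[f].min(),u[f].max()],4),'slope %.3f'%k[0],'zmax %.4f'%np.percentile(q[f,2],95),'sides',np.round([np.median(L),np.median(Rr)],4))
o=arm.snapshot('top');cv2.imwrite('pics/t3.png',o['img'][...,::-1])
E
```

```text
t22.6 p [ 0.5001 -0.0981  0.3564] yaw -0.069 tilt 0.001 F [ 0.7 -0.  -0.7] op 0.996 ff 0.0 j [ 0.56  0.23 -0.51  1.34  0.11  1.6  -1.58]
(0.596, -0.204) 488 u mid 0.0078 u [-0.0035  0.0198] slope -0.255 zmax 0.1956 sides [-0.017   0.0301]
(0.603, -0.1) 435 u mid 0.0083 u [-0.0025  0.0196] slope -0.188 zmax 0.1958 sides [-0.0177  0.0299]
(0.6105, 0.005) 436 u mid 0.0079 u [-0.0024  0.0196] slope -0.149 zmax 0.1956 sides [-0.019   0.0285]
(0.5875, -0.309) 349 u mid 0.0072 u [-0.0019  0.0198] slope -0.090 zmax 0.1958 sides [-0.0147  0.0317]
```

View pics/w5.png

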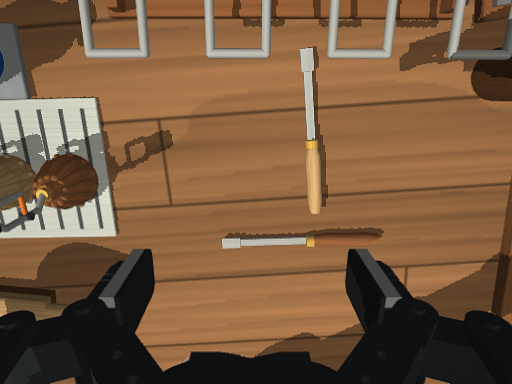

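Run:
```python
from h import *
for n in('wrist','side','top'):
    s=snap(n);P=pts(s);i=s['img'].astype(int);sat=i.max(-1)-i.min(-1)
    m=(P[...,2]>.18)&(P[...,2]<.2)&(sat<45)&(i.sum(-1)>250)&(P[...,0]>.55)&(P[...,0]<.7)
    q=P[m]
    for c in((.596,-.198),(.603,-.0935),(.6105,.011)):
        a=-.073;d=q[:,:2]-c;u=d@[np.cos(a),np.sin(a)];v=d@[-np.sin(a),np.cos(a)]
        f=(abs(v)<.014)&(abs(u)<.02)
        t=f&(q[:,2]>q[f,2].max()-.0025) if f.sum() else f
        print(n,c,f.sum(),t.sum(),'u all',np.round(np.percentile(u[f],[1,50,99]),4),'top u',np.round(np.median(u[t]),4),'z',np.round(np.percentile(q[f,2],[1,50,99]),4),'slope %.3f'%np.polyfit(v[f],u[f],1)[0])
```

```text
wrist (0.596, -0.198) 304 175 u all [-0.0025  0.0007  0.0049] top u 0.0008 z [0.1917 0.1942 0.1963] slope 0.012
wrist (0.603, -0.0935) 328 163 u all [-0.0022  0.0016  0.0052] top u 0.0016 z [0.1912 0.1942 0.1962] slope -0.002
wrist (0.6105, 0.011) 323 29 u all [-0.0021  0.0016  0.0052] top u 0.0017 z [0.1914 0.1941 0.196 ] slope 0.002
side (0.596, -0.198) 16 6 u all [-0.0046 -0.0018  0.0018] top u -0.0018 z [0.1873 0.1926 0.1956] slope -0.002
side (0.603, -0.0935) 14 2 u all [-0.0039 -0.0013  0.001 ] top u -0.0014 z [0.1894 0.1923 0.196 ] slope 0.075
side (0.6105, 0.011) 15 4 u all [-0.0047 -0.0011  0.0174] top u -0.0016 z [0.1874 0.1915 0.1962] slope 0.200Traceback (most recent call last):
  File "<stdin>", line 10, in <module>
    return _quantile_unchecked(
        a, q, axis, out, overwrite_input, method, keepdims, weights)
    return _ureduce(a,
                    func=_quantile_ureduce_func,
    ...<5 lines>...
                    overwrite_input=overwrite_input,
                    method=method)
    r = func(a, **kwargs)
    result = _quantile(arr,
                       quantiles=q,
    ...<2 lines>...
                       out=out,
                       weights=wgt)
    slices_having_nans = np.isnan(arr[-1, ...])
                                  ~~~^^^^^^^^^
IndexError: index -1 is out of bounds for axis 0 with size 0
```

The wrist view shows three eyes with front bars at row ~55 (cols 115, 238, 360), the brown pendant upright on the plate at (68,180), and both gouges undisturbed. Return to pick up brown.

```bash
python3 - <<'E'
from h import *
st();go(.461,.182,.272,0)
E
python3 nudge.py '[{"drz": -0.35, "x": -0.59, "y": -2.77, "finger_gap": 1}, {"drz": -0.35, "x": -0.59, "y": -2.77, "finger_gap": 1}, {"drz": -0.35, "x": -0.59, "y": -2.77, "finger_gap": 1}, {"drz": -0.35, "x": -0.59, "y": -2.77, "z": 0.8, "finger_gap": 1}, {"drz": -0.35, "x": -0.59, "y": -2.77, "z": 0.8, "finger_gap": 1}, {"drz": -0.35, "x": -0.59, "y": -2.77, "z": 0.8, "finger_gap": 1}, {"drz": -0.35, "x": -0.59, "y": -2.77, "z": 0.8, "finger_gap": 1}, {"drz": -0.35, "x": -0.59, "y": -2.77, "z": 0.8, "finger_gap": 1}, {"drz": -0.35, "x": -0.59, "y": -2.77, "z": 0.8, "finger_gap": 1}, {"drz": -0.35, "x": -0.59, "y": -2.77, "z": 0.8, "finger_gap": 1}, {"drz": -0.35, "x": -0.59, "y": -2.77, "z": 0.8, "finger_gap": 1}, {"drz": -0.35, "x": -0.59, "y": -2.77, "z": 0.8, "finger_gap": 1}, {"drz": -0.35, "x": -0.59, "y": -2.77, "z": 0.8, "finger_gap": 1}]' > /dev/null
python3 - <<'E'
from h import *
grip((.465,.28),r=.2,f='w6.png');st();go(.461,.182,.182,0)
E
```

```text
t22.8 p [ 0.4997 -0.0993  0.3562] yaw -0.071 tilt 0.000 F [-0.4  0.4  0.2] op 0.997 ff 0.0 j [ 0.56  0.23 -0.51  1.34  0.11  1.6  -1.58]
row [-0.    -0.    -0.071] [-0.0586 -0.2778  0.0843] n>=7
grip 1003 xy 0.4645 0.2752 z 0.2141 size 13 27 axis -0.7 deg -0.013
grip 848 xy 0.4596 0.1818 z 0.2144 size 14 27 axis -0.5 deg -0.008
t23.9 p [0.4618 0.1787 0.2769] yaw -0.007 tilt 0.001 F [-0.4  0.7  1. ] op 1.004 ff 0.0 j [ 0.17  0.24 -0.7   1.55  0.16  1.41 -2.12]
row [ 0.    -0.001 -0.007] [-0.0009 -0.0033  0.0949] n>=2
```

View pics/w6.png

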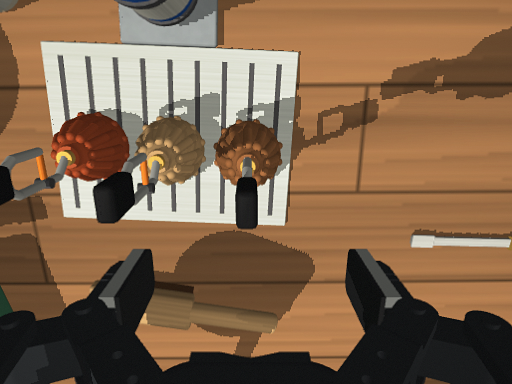

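All three pendants stand on the plate: red (88,150), light (170,150), and brown (248,155) between the fingers. Grip brown.

In the tool's units: 0.095 m is 0.95, 0.07 m is 0.7.

```bash
python3 nudge.py '[{"x": -0.01, "y": -0.02, "z": 0.35, "finger_gap": 1}, {"x": -0.01, "y": -0.02, "z": 0.7, "finger_gap": 1}, {"x": -0.01, "y": -0.02, "z": 0.95, "finger_gap": 1}, {"x": -0.01, "y": -0.02, "z": 0.95, "finger_gap": 1}, {"x": -0.01, "y": -0.02, "z": 0.95, "finger_gap": 1}, {"x": -0.01, "y": -0.02, "z": 0.95, "finger_gap": 0}, {"x": -0.01, "y": -0.02, "z": 0.95, "finger_gap": 0}, {"x": -0.01, "y": -0.02, "z": 0.95, "finger_gap": 0}, {"x": -0.01, "y": -0.02, "z": 0.95, "finger_gap": 0}, {"x": -0.01, "y": -0.02, "z": 0.95, "finger_gap": 0}, {"x": -0.01, "y": -0.02, "z": 0.95, "finger_gap": 0}, {"x": -0.01, "y": -0.02, "z": 0.95, "finger_gap": 0}, {"x": -0.01, "y": -0.02, "z": 0.95, "finger_gap": 0}, {"x": -0.01, "y": -0.02, "z": 0.95, "finger_gap": 0}]' 70
python3 - <<'E'
from h import *
st()
e=np.array([.597,-.198]);X=np.array([np.cos(.073),-np.sin(.073)]);w=e-.1*X;print(w)
go(w[0],w[1],.265,-.073)
E
```

```text
clock: 25.07
eef_pos: [0.4604, 0.182, 0.1819]
orientation: [[1.0, -0.003, 0.001], [-0.003, -1.0, -0.0], [0.001, 0.0, -1.0]]
contact_force: [-0.0, -1.4, 4.5]
opening: 0.166
finger_force: 69.1
t25.1 p [0.4604 0.182  0.1819] yaw -0.003 tilt 0.001 F [-0.  -1.4  4.5] op 0.166 ff 69.1 j [ 0.14  0.3  -0.69  1.72  0.21  1.19 -2.17]
[ 0.49726633 -0.19070648]
row [ 0.    -0.001  0.07 ] [ 0.0383  0.3726 -0.083 ] n>=9
```

In the tool's units: 0.373 m is 3.73, -0.084 m is -0.84, 0.07 rad is 0.35.

```bash
python3 nudge.py '[{"z": -0.4, "finger_gap": 0}, {"z": -0.84, "finger_gap": 0}, {"z": -0.84, "finger_gap": 0}, {"drz": 0.35, "x": 0.38, "y": 3.73, "z": -0.84, "finger_gap": 0}, {"drz": 0.35, "x": 0.38, "y": 3.73, "z": -0.84, "finger_gap": 0}, {"drz": 0.35, "x": 0.38, "y": 3.73, "z": -0.84, "finger_gap": 0}, {"drz": 0.35, "x": 0.38, "y": 3.73, "z": -0.84, "finger_gap": 0}, {"drz": 0.35, "x": 0.38, "y": 3.73, "z": -0.84, "finger_gap": 0}, {"drz": 0.35, "x": 0.38, "y": 3.73, "z": -0.84, "finger_gap": 0}, {"drz": 0.35, "x": 0.38, "y": 3.73, "z": -0.84, "finger_gap": 0}, {"drz": 0.35, "x": 0.38, "y": 3.73, "z": -0.84, "finger_gap": 0}, {"drz": 0.35, "x": 0.38, "y": 3.73, "z": -0.84, "finger_gap": 0}, {"drz": 0.35, "x": 0.38, "y": 3.73, "z": -0.84, "finger_gap": 0}, {"drz": 0.35, "x": 0.38, "y": 3.73, "z": -0.84, "finger_gap": 0}, {"drz": 0.35, "x": 0.38, "y": 3.73, "z": -0.84, "finger_gap": 0}, {"drz": 0.35, "x": 0.38, "y": 3.73, "z": -0.84, "finger_gap": 0}, {"drz": 0.35, "x": 0.38, "y": 3.73, "z": -0.84, "finger_gap": 0}, {"drz": 0.35, "x": 0.38, "y": 3.73, "z": -0.84, "finger_gap": 0}]' >/dev/null
python3 - <<'E'
from h import *
st();snap('wrist','w7.png')
go(.597,-.198,.266,-.073)
E
```

```text
t26.6 p [ 0.4968 -0.1891  0.2654] yaw -0.070 tilt 0.000 F [ 0.2 -0.2 -2. ] op 0.163 ff 69.9 j [ 0.68  0.29 -0.45  1.48  0.13  1.4  -1.42]
row [ 0.    -0.     0.002] [ 0.1006  0.0014 -0.0006] n>=2
```

View pics/w7.png

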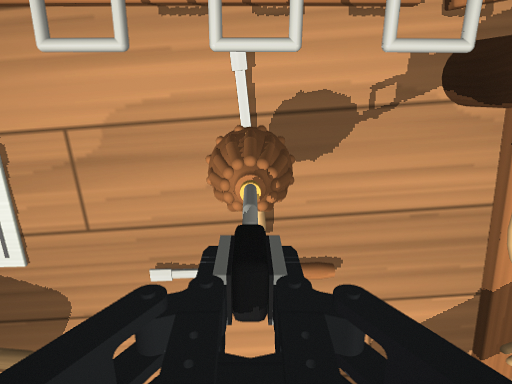

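The eye is centred at (255,48), straight ahead of the hook at (250,200). Advance level.

```bash
python3 nudge.py '[{"x": 0.2, "y": 0.01, "finger_gap": 0}, {"x": 0.4, "y": 0.01, "finger_gap": 0}, {"x": 0.6, "y": 0.01, "finger_gap": 0}, {"x": 0.75, "y": 0.01, "finger_gap": 0}, {"x": 0.85, "y": 0.01, "finger_gap": 0}, {"x": 0.93, "y": 0.01, "finger_gap": 0}, {"x": 1, "y": 0.01, "finger_gap": 0}, {"x": 1, "y": 0.01, "finger_gap": 0}, {"x": 1, "y": 0.01, "finger_gap": 0}, {"x": 1, "y": 0.01, "finger_gap": 0}]'
python3 - <<'E'
from h import *
for n in('wrist','side'):
    s=snap(n,n+'8.png');P=pts(s)
im=cv2.imread('pics/side8.png')[150:330,180:400];cv2.imwrite('pics/s8.png',cv2.resize(im,None,fx=3.3,fy=3.3,interpolation=cv2.INTER_CUBIC));st()
E
```

```text
clock: 27.45
eef_pos: [0.5958, -0.1991, 0.2654]
orientation: [[0.997, -0.073, -0.001], [-0.073, -0.997, -0.0], [-0.001, 0.0, -1.0]]
contact_force: [-0.3, 0.2, -3.2]
opening: 0.162
finger_force: 69.8
t27.6 p [ 0.5958 -0.1993  0.2655] yaw -0.073 tilt 0.001 F [ 0.   0.3 -3.2] op 0.163 ff 69.8 j [ 0.56  0.5  -0.44  1.19  0.21  1.49 -1.49]
```

View pics/s8.png

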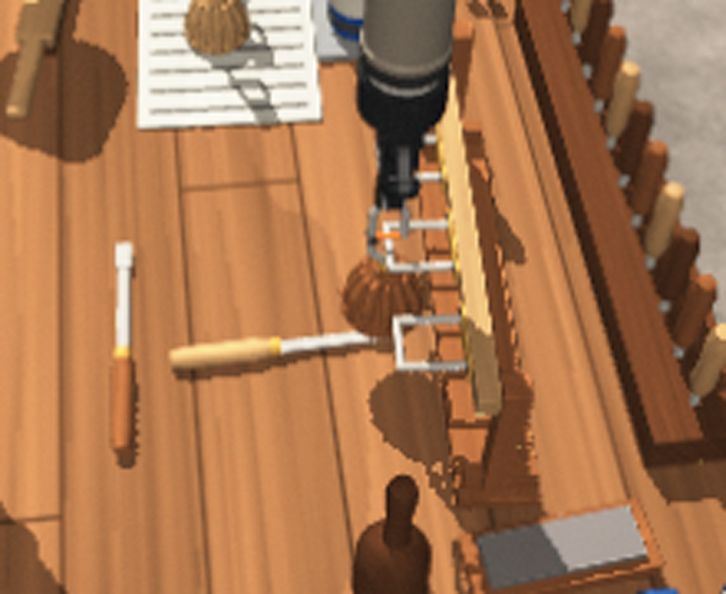

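The side view shows the eye's bar in the hook mouth under the orange gate at (387,235). Press down gently.

In the tool's units: 0.03 m is 0.3, 0.024 m is 0.24.

```bash
python3 nudge.py '[{"x": 0.01, "z": 0.1, "finger_gap": 0}, {"x": 0.01, "z": 0.18, "finger_gap": 0}, {"x": 0.01, "z": 0.24, "finger_gap": 0}, {"x": 0.01, "z": 0.3, "finger_gap": 0}, {"x": 0.01, "z": 0.3, "finger_gap": 0}]'
python3 nudge.py '[{"z": 0.04, "finger_gap": 0}, {"z": 0.08, "finger_gap": 0}, {"z": 0.12, "finger_gap": 0}, {"z": 0.15, "finger_gap": 0}, {"z": 0.15, "finger_gap": 0}]'
python3 nudge.py '[{"z": 0.03, "finger_gap": 0}, {"z": 0.06, "finger_gap": 0}, {"z": 0.08, "finger_gap": 0}, {"z": 0.08, "finger_gap": 0}, {"z": 0.08, "finger_gap": 0}]'
```

```text
clock: 27.97
eef_pos: [0.5949, -0.1992, 0.234]
orientation: [[0.997, -0.073, -0.006], [-0.073, -0.997, 0.0], [-0.006, -0.0, -1.0]]
contact_force: [-4.3, 1.3, 0.6]
opening: 0.165
finger_force: 70.6
clock: 28.38
eef_pos: [0.5973, -0.1991, 0.2181]
orientation: [[0.997, -0.073, -0.001], [-0.073, -0.997, 0.001], [-0.001, -0.001, -1.0]]
contact_force: [0.6, -0.2, -3.2]
opening: 0.161
finger_force: 69.8
clock: 28.8
eef_pos: [0.5974, -0.1992, 0.2121]
orientation: [[0.997, -0.073, 0.0], [-0.073, -0.997, 0.0], [0.0, -0.0, -1.0]]
contact_force: [-0.4, -0.4, -2.7]
opening: 0.164
finger_force: 69.8
```

In the tool's units: 0.003 m is 0.03, 0.002 m is 0.02.

```bash
python3 nudge.py '[{"z": 0.02, "finger_gap": 0}, {"z": 0.03, "finger_gap": 0}, {"z": 0.03, "finger_gap": 0}, {"z": 0.03, "finger_gap": 0}]'
python3 nudge.py '[{"finger_gap": 0.25}, {"finger_gap": 0.4}, {"finger_gap": 0.7}, {"finger_gap": 0.7}, {"finger_gap": 0.7}, {"z": -0.2, "finger_gap": 0.7}, {"z": -0.5, "finger_gap": 0.7}, {"z": -0.9, "finger_gap": 0.7}, {"z": -1.2, "finger_gap": 1}, {"x": -0.5, "z": -1.3, "finger_gap": 1}, {"x": -1, "z": -1.3, "finger_gap": 1}, {"x": -1, "z": -1.3, "finger_gap": 1}, {"x": -1, "z": -1.3, "finger_gap": 1}]'
python3 - <<'E'
from h import *
s=snap('side','side9.png');P=pts(s)
i=s['img'].astype(int);m=(i.sum(-1)<130)&(np.hypot(P[...,0]-.597,P[...,1]+.198)<.04)&(P[...,2]>.18)&(P[...,2]<.27)
q=P[m];print('grip',len(q),np.round(q.mean(0),3),np.round(q.max(0),3))
im=cv2.imread('pics/side9.png')[150:330,180:400];cv2.imwrite('pics/s9.png',cv2.resize(im,None,fx=3.3,fy=3.3,interpolation=cv2.INTER_CUBIC));st()
go(.464,.276,.276,0)
E
```

```text
clock: 29.13
eef_pos: [0.5972, -0.1993, 0.2092]
orientation: [[0.997, -0.073, -0.0], [-0.073, -0.997, -0.0], [-0.0, 0.0, -1.0]]
contact_force: [0.3, -0.3, -2.4]
opening: 0.167
finger_force: 69.8
clock: 30.22
eef_pos: [0.4943, -0.1924, 0.341]
orientation: [[0.997, -0.075, -0.001], [-0.075, -0.997, -0.003], [-0.0, 0.003, -1.0]]
contact_force: [-0.4, -0.4, -0.3]
opening: 1.001
finger_force: 0.0
grip 74 [ 0.592 -0.207  0.228] [ 0.604 -0.197  0.241]
t30.3 p [ 0.4963 -0.1924  0.3406] yaw -0.075 tilt 0.003 F [-0.1  0.1  0.4] op 0.999 ff 0.0 j [ 0.68  0.27 -0.46  1.32  0.12  1.57 -1.41]
row [ 0.002 -0.001 -0.075] [-0.0673 -0.4648  0.0635] n>=11
```

View pics/s9.png

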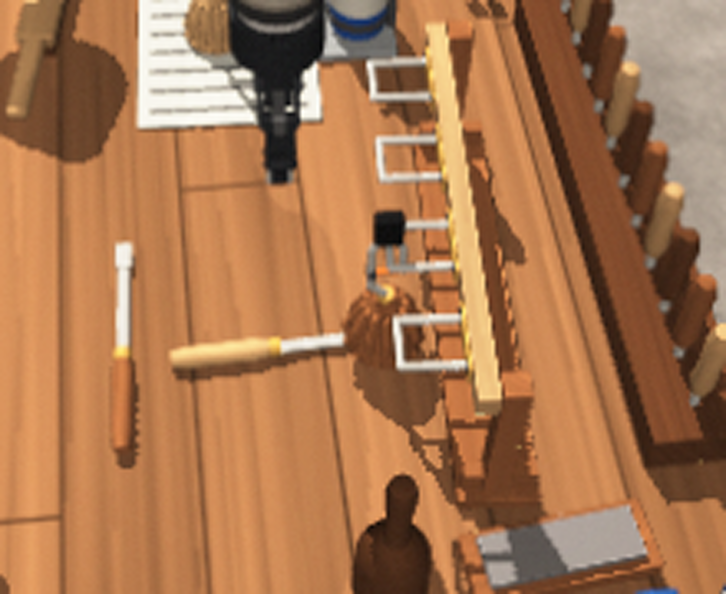

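Brown hangs on eye1, with its grip top at z 0.241 and the gate level at (380,270). Next, the light pendant.

In the tool's units: -0.466 m is -4.66, -0.067 m is -0.67, -0.075 rad is -0.375.

```bash
python3 nudge.py '[{"drz": -0.375, "x": -0.67, "y": -4.66, "finger_gap": 1}, {"drz": -0.375, "x": -0.67, "y": -4.66, "finger_gap": 1}, {"drz": -0.375, "x": -0.67, "y": -4.66, "finger_gap": 1}, {"drz": -0.375, "x": -0.67, "y": -4.66, "finger_gap": 1}, {"drz": -0.375, "x": -0.67, "y": -4.66, "finger_gap": 1}, {"drz": -0.375, "x": -0.67, "y": -4.66, "finger_gap": 1}, {"drz": -0.375, "x": -0.67, "y": -4.66, "z": 0.6, "finger_gap": 1}, {"drz": -0.375, "x": -0.67, "y": -4.66, "z": 0.6, "finger_gap": 1}, {"drz": -0.375, "x": -0.67, "y": -4.66, "z": 0.6, "finger_gap": 1}, {"drz": -0.375, "x": -0.67, "y": -4.66, "z": 0.6, "finger_gap": 1}, {"drz": -0.375, "x": -0.67, "y": -4.66, "z": 0.6, "finger_gap": 1}, {"drz": -0.375, "x": -0.67, "y": -4.66, "z": 0.6, "finger_gap": 1}, {"drz": -0.375, "x": -0.67, "y": -4.66, "z": 0.6, "finger_gap": 1}, {"drz": -0.375, "x": -0.67, "y": -4.66, "z": 0.6, "finger_gap": 1}, {"drz": -0.375, "x": -0.67, "y": -4.66, "z": 0.6, "finger_gap": 1}, {"drz": -0.375, "x": -0.67, "y": -4.66, "z": 0.6, "finger_gap": 1}]' >/dev/null
python3 - <<'E'
from h import *
grip((.465,.32),r=.2,f='w10.png');st();go(.4645,.2755,.182,0)
E
```

```text
grip 1014 xy 0.4696 0.3701 z 0.2141 size 27 15 axis 0.3 deg 0.005
grip 845 xy 0.4646 0.2765 z 0.2143 size 27 14 axis 0.2 deg 0.003
t31.6 p [0.4661 0.2761 0.2797] yaw -0.002 tilt 0.001 F [-0.4  0.6  0.4] op 1.001 ff 0.0 j [-0.03  0.35 -0.73  1.42  0.24  1.45 -2.34]
row [ 0.    -0.001 -0.002] [-0.0017  0.0006  0.0977] n>=2
```

In the tool's units: 0.098 m is 0.98, 0.07 m is 0.7.

```bash
python3 nudge.py '[{"x": -0.015, "z": 0.35, "finger_gap": 1}, {"x": -0.015, "z": 0.7, "finger_gap": 1}, {"x": -0.015, "z": 0.98, "finger_gap": 1}, {"x": -0.015, "z": 0.98, "finger_gap": 1}, {"x": -0.015, "z": 0.98, "finger_gap": 1}, {"x": -0.015, "z": 0.98, "finger_gap": 0}, {"x": -0.015, "z": 0.98, "finger_gap": 0}, {"x": -0.015, "z": 0.98, "finger_gap": 0}, {"x": -0.015, "z": 0.98, "finger_gap": 0}, {"x": -0.015, "z": 0.98, "finger_gap": 0}, {"x": -0.015, "z": 0.98, "finger_gap": 0}, {"x": -0.015, "z": 0.98, "finger_gap": 0}, {"x": -0.015, "z": 0.98, "finger_gap": 0}]' 70
python3 - <<'E'
from h import *
st()
e=np.array([.604,-.0935]);X=np.array([np.cos(.073),-np.sin(.073)]);w=e-.1*X
go(w[0],w[1],.266,-.073)
E
```

```text
clock: 32.73
eef_pos: [0.4638, 0.2775, 0.1818]
orientation: [[1.0, 0.002, 0.001], [0.002, -1.0, -0.0], [0.001, 0.0, -1.0]]
contact_force: [-0.6, -1.3, 3.6]
opening: 0.164
finger_force: 69.0
t32.7 p [0.4638 0.2775 0.1818] yaw 0.002 tilt 0.001 F [-0.6 -1.3  3.6] op 0.164 ff 69.0 j [-0.04  0.41 -0.72  1.6   0.28  1.24 -2.38]
row [ 0.    -0.001  0.075] [ 0.04    0.3637 -0.084 ] n>=9
```

```bash
python3 nudge.py '[{"z": -0.4, "finger_gap": 0}, {"z": -0.84, "finger_gap": 0}, {"z": -0.84, "finger_gap": 0}, {"drz": 0.375, "x": 0.4, "y": 3.64, "z": -0.84, "finger_gap": 0}, {"drz": 0.375, "x": 0.4, "y": 3.64, "z": -0.84, "finger_gap": 0}, {"drz": 0.375, "x": 0.4, "y": 3.64, "z": -0.84, "finger_gap": 0}, {"drz": 0.375, "x": 0.4, "y": 3.64, "z": -0.84, "finger_gap": 0}, {"drz": 0.375, "x": 0.4, "y": 3.64, "z": -0.84, "finger_gap": 0}, {"drz": 0.375, "x": 0.4, "y": 3.64, "z": -0.84, "finger_gap": 0}, {"drz": 0.375, "x": 0.4, "y": 3.64, "z": -0.84, "finger_gap": 0}, {"drz": 0.375, "x": 0.4, "y": 3.64, "z": -0.84, "finger_gap": 0}, {"drz": 0.375, "x": 0.4, "y": 3.64, "z": -0.84, "finger_gap": 0}, {"drz": 0.375, "x": 0.4, "y": 3.64, "z": -0.84, "finger_gap": 0}, {"drz": 0.375, "x": 0.4, "y": 3.64, "z": -0.84, "finger_gap": 0}, {"drz": 0.375, "x": 0.4, "y": 3.64, "z": -0.84, "finger_gap": 0}, {"drz": 0.375, "x": 0.4, "y": 3.64, "z": -0.84, "finger_gap": 0}, {"drz": 0.375, "x": 0.4, "y": 3.64, "z": -0.84, "finger_gap": 0}, {"drz": 0.375, "x": 0.4, "y": 3.64, "z": -0.84, "finger_gap": 0}]' >/dev/null
python3 - <<'E'
from h import *
st();go(.6035,-.0935,.266,-.073);grip((.47,.37),'top',r=.06)
E
```

```text
t34.2 p [ 0.504  -0.0846  0.2653] yaw -0.070 tilt 0.000 F [-0.6  0.4 -2.4] op 0.167 ff 70.0 j [ 0.57  0.26 -0.55  1.54  0.13  1.39 -1.63]
row [-0.    -0.     0.003] [ 0.0999  0.002  -0.0007] n>=2
grip 50 xy 0.4661 0.3655 z 0.2143 size 11 23 axis -0.7 deg -0.012
```

In the tool's units: 0.1 m is 1, 0.093 m is 0.93.

```bash
python3 nudge.py '[{"x": 0.2, "y": 0.01, "finger_gap": 0}, {"x": 0.4, "y": 0.01, "finger_gap": 0}, {"x": 0.6, "y": 0.01, "finger_gap": 0}, {"x": 0.75, "y": 0.01, "finger_gap": 0}, {"x": 0.85, "y": 0.01, "finger_gap": 0}, {"x": 0.93, "y": 0.01, "finger_gap": 0}, {"x": 1, "y": 0.01, "finger_gap": 0}, {"x": 1, "y": 0.01, "finger_gap": 0}, {"x": 1, "y": 0.01, "finger_gap": 0}, {"x": 1, "y": 0.01, "finger_gap": 0}]'
python3 - <<'E'
from h import *
s=snap('side');P=pts(s);i=s['img'].astype(int)
og=(i[...,0]>190)&(i[...,2]<90)&(i[...,1]<165)&(i[...,1]>60)&(np.hypot(P[...,0]-.604,P[...,1]+.094)<.05)&(P[...,2]>.17)&(P[...,2]<.25)
print(og.sum(),np.round(P[og].mean(0),3) if og.any() else '');st()
E
```

```text
clock: 35.12
eef_pos: [0.6031, -0.0943, 0.2653]
orientation: [[0.997, -0.073, -0.001], [-0.073, -0.997, -0.0], [-0.001, 0.0, -1.0]]
contact_force: [-0.3, -0.6, -2.2]
opening: 0.161
finger_force: 70.0
9 [ 0.602 -0.096  0.207]
t35.2 p [ 0.6031 -0.0944  0.2654] yaw -0.073 tilt 0.000 F [-0.3  0.1 -2.7] op 0.162 ff 70.0 j [ 0.46  0.47 -0.52  1.25  0.23  1.48 -1.68]
```

In the tool's units: 0.03 m is 0.3, 0.024 m is 0.24.

```bash
python3 nudge.py '[{"x": 0.01, "z": 0.1, "finger_gap": 0}, {"x": 0.01, "z": 0.18, "finger_gap": 0}, {"x": 0.01, "z": 0.24, "finger_gap": 0}, {"x": 0.01, "z": 0.3, "finger_gap": 0}, {"x": 0.01, "z": 0.3, "finger_gap": 0}]'
python3 nudge.py '[{"z": 0.04, "finger_gap": 0}, {"z": 0.08, "finger_gap": 0}, {"z": 0.12, "finger_gap": 0}, {"z": 0.15, "finger_gap": 0}, {"z": 0.15, "finger_gap": 0}]'
python3 nudge.py '[{"z": 0.03, "finger_gap": 0}, {"z": 0.06, "finger_gap": 0}, {"z": 0.09, "finger_gap": 0}, {"z": 0.11, "finger_gap": 0}, {"z": 0.11, "finger_gap": 0}, {"z": 0.11, "finger_gap": 0}]'
```

```text
clock: 35.58
eef_pos: [0.6021, -0.0944, 0.2341]
orientation: [[0.997, -0.073, -0.006], [-0.073, -0.997, 0.0], [-0.006, 0.0, -1.0]]
contact_force: [-5.9, 1.1, 0.7]
opening: 0.166
finger_force: 70.7
clock: 36.0
eef_pos: [0.6046, -0.0949, 0.2182]
orientation: [[0.997, -0.073, -0.001], [-0.073, -0.997, 0.0], [-0.001, -0.0, -1.0]]
contact_force: [-0.8, -0.1, -2.5]
opening: 0.168
finger_force: 69.9
clock: 36.5
eef_pos: [0.6047, -0.0946, 0.2091]
orientation: [[0.997, -0.073, -0.0], [-0.073, -0.997, 0.0], [-0.0, -0.0, -1.0]]
contact_force: [0.4, 0.8, -0.5]
opening: 0.165
finger_force: 69.9
```

In the tool's units: -0.13 m is -1.3, -0.12 m is -1.2.

```bash
python3 nudge.py '[{"finger_gap": 0.25}, {"finger_gap": 0.4}, {"finger_gap": 0.7}, {"finger_gap": 0.7}, {"finger_gap": 0.7}, {"z": -0.2, "finger_gap": 0.7}, {"z": -0.5, "finger_gap": 0.7}, {"z": -0.9, "finger_gap": 0.7}, {"z": -1.2, "finger_gap": 1}, {"x": -0.5, "z": -1.3, "finger_gap": 1}, {"x": -1, "z": -1.3, "finger_gap": 1}, {"x": -1, "z": -1.3, "finger_gap": 1}, {"x": -1, "z": -1.3, "finger_gap": 1}]'
python3 - <<'E'
from h import *
s=snap('side','side11.png');P=pts(s)
i=s['img'].astype(int);
for c in((.597,-.198),(.604,-.0935)):
    m=(i.sum(-1)<130)&(np.hypot(P[...,0]-c[0],P[...,1]-c[1])<.04)&(P[...,2]>.18)&(P[...,2]<.27)
    q=P[m];print('grip',len(q),np.round(q.mean(0),3),np.round(q.max(0),3))
st()
go(.469,.370,.276,0)
E
```

```text
clock: 37.58
eef_pos: [0.5019, -0.0868, 0.3409]
orientation: [[0.997, -0.073, 0.0], [-0.073, -0.997, -0.003], [0.0, 0.003, -1.0]]
contact_force: [0.4, -0.1, 0.8]
opening: 1.001
finger_force: 0.0
grip 78 [ 0.592 -0.207  0.227] [ 0.604 -0.195  0.242]
grip 76 [ 0.602 -0.102  0.226] [ 0.614 -0.094  0.242]
t37.6 p [ 0.5038 -0.0873  0.3406] yaw -0.074 tilt 0.003 F [ 0.5 -0.3 -0.5] op 0.998 ff 0.0 j [ 0.57  0.24 -0.55  1.38  0.13  1.56 -1.62]
row [ 0.002 -0.002 -0.074] [-0.0685 -0.4536  0.0635] n>=11
```

```bash
python3 nudge.py '[{"drz": -0.37, "x": -0.69, "y": -4.54, "finger_gap": 1}, {"drz": -0.37, "x": -0.69, "y": -4.54, "finger_gap": 1}, {"drz": -0.37, "x": -0.69, "y": -4.54, "finger_gap": 1}, {"drz": -0.37, "x": -0.69, "y": -4.54, "finger_gap": 1}, {"drz": -0.37, "x": -0.69, "y": -4.54, "finger_gap": 1}, {"drz": -0.37, "x": -0.69, "y": -4.54, "finger_gap": 1}, {"drz": -0.37, "x": -0.69, "y": -4.54, "z": 0.6, "finger_gap": 1}, {"drz": -0.37, "x": -0.69, "y": -4.54, "z": 0.6, "finger_gap": 1}, {"drz": -0.37, "x": -0.69, "y": -4.54, "z": 0.6, "finger_gap": 1}, {"drz": -0.37, "x": -0.69, "y": -4.54, "z": 0.6, "finger_gap": 1}, {"drz": -0.37, "x": -0.69, "y": -4.54, "z": 0.6, "finger_gap": 1}, {"drz": -0.37, "x": -0.69, "y": -4.54, "z": 0.6, "finger_gap": 1}, {"drz": -0.37, "x": -0.69, "y": -4.54, "z": 0.6, "finger_gap": 1}, {"drz": -0.37, "x": -0.69, "y": -4.54, "z": 0.6, "finger_gap": 1}, {"drz": -0.37, "x": -0.69, "y": -4.54, "z": 0.6, "finger_gap": 1}, {"drz": -0.37, "x": -0.69, "y": -4.54, "z": 0.6, "finger_gap": 1}]' >/dev/null
python3 - <<'E'
from h import *
grip((.465,.35),r=.2);st();go(.468,.371,.182,0)
E
```

```text
grip 829 xy 0.4699 0.3710 z 0.2143 size 14 26 axis -0.4 deg -0.007
t39.0 p [0.4709 0.3687 0.28  ] yaw -0.003 tilt 0.002 F [-0.7  0.6  0.4] op 1.001 ff 0.0 j [-0.23  0.48 -0.74  1.26  0.32  1.52 -2.5 ]
row [ 0.    -0.002 -0.003] [-0.0031 -0.0023  0.098 ] n>=2
```

In the tool's units: 0.098 m is 0.98, 0.07 m is 0.7.

```bash
python3 nudge.py '[{"x": -0.01, "y": -0.01, "z": 0.35, "finger_gap": 1}, {"x": -0.01, "y": -0.01, "z": 0.7, "finger_gap": 1}, {"x": -0.01, "y": -0.01, "z": 0.98, "finger_gap": 1}, {"x": -0.01, "y": -0.01, "z": 0.98, "finger_gap": 1}, {"x": -0.01, "y": -0.01, "z": 0.98, "finger_gap": 1}, {"x": -0.01, "y": -0.01, "z": 0.98, "finger_gap": 0}, {"x": -0.01, "y": -0.01, "z": 0.98, "finger_gap": 0}, {"x": -0.01, "y": -0.01, "z": 0.98, "finger_gap": 0}, {"x": -0.01, "y": -0.01, "z": 0.98, "finger_gap": 0}, {"x": -0.01, "y": -0.01, "z": 0.98, "finger_gap": 0}, {"x": -0.01, "y": -0.01, "z": 0.98, "finger_gap": 0}, {"x": -0.01, "y": -0.01, "z": 0.98, "finger_gap": 0}, {"x": -0.01, "y": -0.01, "z": 0.98, "finger_gap": 0}]' 70
python3 - <<'E'
from h import *
st()
e=np.array([.6115,.011]);X=np.array([np.cos(.073),-np.sin(.073)]);w=e-.1*X
go(w[0],w[1],.266,-.073)
E
```

```text
clock: 40.1
eef_pos: [0.4687, 0.3714, 0.1819]
orientation: [[1.0, 0.001, 0.001], [0.001, -1.0, -0.0], [0.001, 0.0, -1.0]]
contact_force: [0.3, -2.2, 3.8]
opening: 0.169
finger_force: 69.0
t40.1 p [0.4687 0.3714 0.1819] yaw 0.001 tilt 0.001 F [ 0.3 -2.2  3.8] op 0.169 ff 69.0 j [-0.23  0.54 -0.72  1.43  0.36  1.31 -2.54]
row [-0.    -0.001  0.074] [ 0.043   0.3532 -0.084 ] n>=9
```

In the tool's units: 0.353 m is 3.53, -0.084 m is -0.84, 0.074 rad is 0.37.

```bash
python3 nudge.py '[{"z": -0.4, "finger_gap": 0}, {"z": -0.84, "finger_gap": 0}, {"z": -0.84, "finger_gap": 0}, {"drz": 0.37, "x": 0.43, "y": 3.53, "z": -0.84, "finger_gap": 0}, {"drz": 0.37, "x": 0.43, "y": 3.53, "z": -0.84, "finger_gap": 0}, {"drz": 0.37, "x": 0.43, "y": 3.53, "z": -0.84, "finger_gap": 0}, {"drz": 0.37, "x": 0.43, "y": 3.53, "z": -0.84, "finger_gap": 0}, {"drz": 0.37, "x": 0.43, "y": 3.53, "z": -0.84, "finger_gap": 0}, {"drz": 0.37, "x": 0.43, "y": 3.53, "z": -0.84, "finger_gap": 0}, {"drz": 0.37, "x": 0.43, "y": 3.53, "z": -0.84, "finger_gap": 0}, {"drz": 0.37, "x": 0.43, "y": 3.53, "z": -0.84, "finger_gap": 0}, {"drz": 0.37, "x": 0.43, "y": 3.53, "z": -0.84, "finger_gap": 0}, {"drz": 0.37, "x": 0.43, "y": 3.53, "z": -0.84, "finger_gap": 0}, {"drz": 0.37, "x": 0.43, "y": 3.53, "z": -0.84, "finger_gap": 0}, {"drz": 0.37, "x": 0.43, "y": 3.53, "z": -0.84, "finger_gap": 0}, {"drz": 0.37, "x": 0.43, "y": 3.53, "z": -0.84, "finger_gap": 0}, {"drz": 0.37, "x": 0.43, "y": 3.53, "z": -0.84, "finger_gap": 0}, {"drz": 0.37, "x": 0.43, "y": 3.53, "z": -0.84, "finger_gap": 0}]' >/dev/null
python3 - <<'E'
from h import *
st();go(.6105,.010,.266,-.073)
E
```

```text
t41.6 p [0.5114 0.0202 0.2653] yaw -0.070 tilt 0.000 F [-0.3 -0.  -3. ] op 0.164 ff 70.2 j [ 0.44  0.27 -0.64  1.53  0.17  1.39 -1.86]
row [-0.    -0.     0.003] [ 0.0996  0.0032 -0.0007] n>=2
```

In the tool's units: 0.1 m is 1, 0.093 m is 0.93.

```bash
python3 nudge.py '[{"x": 0.2, "y": 0.02, "finger_gap": 0}, {"x": 0.4, "y": 0.02, "finger_gap": 0}, {"x": 0.6, "y": 0.02, "finger_gap": 0}, {"x": 0.75, "y": 0.02, "finger_gap": 0}, {"x": 0.85, "y": 0.02, "finger_gap": 0}, {"x": 0.93, "y": 0.02, "finger_gap": 0}, {"x": 1, "y": 0.02, "finger_gap": 0}, {"x": 1, "y": 0.02, "finger_gap": 0}, {"x": 1, "y": 0.02, "finger_gap": 0}, {"x": 1, "y": 0.02, "finger_gap": 0}]'
python3 - <<'E'
from h import *
s=snap('side');P=pts(s);i=s['img'].astype(int)
og=(i[...,0]>190)&(i[...,2]<90)&(i[...,1]<165)&(i[...,1]>60)&(np.hypot(P[...,0]-.61,P[...,1]-.01)<.05)&(P[...,2]>.17)&(P[...,2]<.25)
print(og.sum(),np.round(P[og].mean(0),3) if og.any() else '');st()
E
```

```text
clock: 42.43
eef_pos: [0.6106, 0.0097, 0.2654]
orientation: [[0.997, -0.072, -0.001], [-0.072, -0.997, -0.0], [-0.001, 0.0, -1.0]]
contact_force: [0.7, -0.3, -2.2]
opening: 0.164
finger_force: 70.2
7 [0.612 0.012 0.202]
t42.5 p [0.6106 0.0095 0.2655] yaw -0.073 tilt 0.000 F [-0.7 -0.1 -2.9] op 0.162 ff 70.2 j [ 0.33  0.49 -0.61  1.25  0.27  1.48 -1.88]
```

In the tool's units: 0.03 m is 0.3, 0.024 m is 0.24.

```bash
python3 nudge.py '[{"x": 0.01, "z": 0.1, "finger_gap": 0}, {"x": 0.01, "z": 0.18, "finger_gap": 0}, {"x": 0.01, "z": 0.24, "finger_gap": 0}, {"x": 0.01, "z": 0.3, "finger_gap": 0}, {"x": 0.01, "z": 0.3, "finger_gap": 0}]'
python3 nudge.py '[{"z": 0.04, "finger_gap": 0}, {"z": 0.08, "finger_gap": 0}, {"z": 0.12, "finger_gap": 0}, {"z": 0.15, "finger_gap": 0}, {"z": 0.15, "finger_gap": 0}]'
python3 nudge.py '[{"z": 0.03, "finger_gap": 0}, {"z": 0.06, "finger_gap": 0}, {"z": 0.09, "finger_gap": 0}, {"z": 0.11, "finger_gap": 0}, {"z": 0.11, "finger_gap": 0}, {"z": 0.11, "finger_gap": 0}]'
```

```text
clock: 42.9
eef_pos: [0.6097, 0.0096, 0.2342]
orientation: [[0.997, -0.072, -0.006], [-0.072, -0.997, 0.0], [-0.006, 0.0, -1.0]]
contact_force: [-5.0, 1.1, 1.1]
opening: 0.159
finger_force: 70.9
clock: 43.32
eef_pos: [0.6122, 0.0085, 0.2181]
orientation: [[0.997, -0.073, -0.001], [-0.073, -0.997, -0.001], [-0.001, 0.001, -1.0]]
contact_force: [-0.1, 0.7, -2.1]
opening: 0.166
finger_force: 70.1
clock: 43.82
eef_pos: [0.6122, 0.0091, 0.2091]
orientation: [[0.997, -0.073, 0.0], [-0.073, -0.997, -0.0], [0.0, 0.0, -1.0]]
contact_force: [0.2, 0.4, -3.3]
opening: 0.166
finger_force: 70.2
```

Release, back off well clear, settle, and check.

In the tool's units: -0.2 m is -2, -0.19 m is -1.9.

```bash
python3 nudge.py '[{"finger_gap": 0.25}, {"finger_gap": 0.4}, {"finger_gap": 0.7}, {"finger_gap": 0.7}, {"finger_gap": 0.7}, {"z": -0.2, "finger_gap": 0.7}, {"z": -0.5, "finger_gap": 0.7}, {"z": -0.9, "finger_gap": 0.7}, {"z": -1.2, "finger_gap": 1}, {"x": -0.5, "z": -1.5, "finger_gap": 1}, {"x": -1, "z": -1.7, "finger_gap": 1}, {"x": -1.4, "z": -1.9, "finger_gap": 1}, {"x": -1.7, "z": -2, "finger_gap": 1}, {"x": -2, "z": -2, "finger_gap": 1}, {"x": -2, "z": -2, "finger_gap": 1}, {"x": -2, "z": -2, "finger_gap": 1}, {"x": -2, "z": -2, "finger_gap": 1}, {"x": -2, "z": -2, "finger_gap": 1}, {"x": -2, "z": -2, "finger_gap": 1}, {"x": -2, "z": -2, "finger_gap": 1}]'
python3 - <<'E'
from h import *
s=snap('side','side12.png');P=pts(s)
i=s['img'].astype(int);
for c in((.597,-.198),(.604,-.0935),(.6115,.011)):
    r=(np.hypot(P[...,0]-c[0],P[...,1]-c[1])<.04)
    m=(i.sum(-1)<130)&r&(P[...,2]>.18)&(P[...,2]<.27)
    og=(i[...,0]>190)&(i[...,2]<90)&(i[...,1]<165)&(i[...,1]>60)&r&(P[...,2]>.12)&(P[...,2]<.25)
    print('grip',m.sum(),np.round(P[m].mean(0),3),'top',np.round(P[m][:,2].max(),3),'gate',og.sum(),np.round(np.median(P[og],0),3))
im=cv2.imread('pics/side12.png')[130:310,190:410];cv2.imwrite('pics/s12.png',cv2.resize(im,None,fx=3.3,fy=3.3,interpolation=cv2.INTER_CUBIC));st()
E
```

```text
clock: 45.48
eef_pos: [0.4135, 0.0235, 0.4083]
orientation: [[0.997, -0.073, -0.002], [-0.073, -0.997, 0.002], [-0.002, -0.001, -1.0]]
contact_force: [0.3, -0.2, -1.2]
opening: 0.997
finger_force: 0.0
grip 82 [ 0.592 -0.207  0.227] top 0.243 gate 4 [ 0.59  -0.202  0.15 ]
grip 81 [ 0.601 -0.102  0.225] top 0.241 gate 5 [ 0.602 -0.097  0.148]
grip 80 [0.61  0.002 0.224] top 0.242 gate 11 [0.609 0.004 0.151]
t45.5 p [0.4134 0.0236 0.4084] yaw -0.073 tilt 0.002 F [ 0.1 -0.1 -0.5] op 0.998 ff 0.0 j [ 0.53  0.02 -0.64  1.43  0.01  1.69 -1.75]
```

View pics/s12.png

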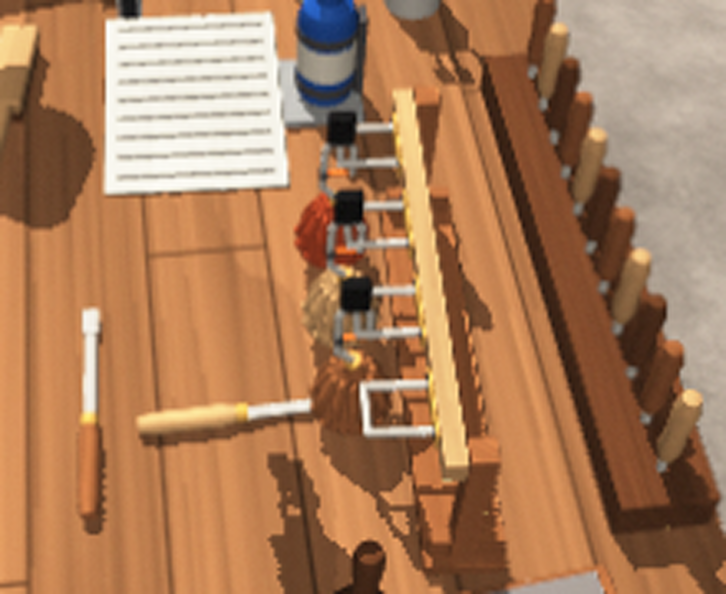

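All three pendants hang on eyes of their own, with grips at (341,128), (348,207) and (356,294). Their gates are level at z ≈ 0.15, as they should be when shut. The plate is empty and the gouges are undisturbed.

```bash
python3 -c "
from rig import arm
print(arm.close_job())"
```

```text
the job is handed in; nothing more can be done
None
```

The job is handed in: the three pendants present (red-brown, light, brown) were stood on the drip plate, misted by pressing the cap right down, and hung on eyes 3, 2 and 1; the last side view shows all three hanging with gates shut, at about 45 s on the clock.

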